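# Hang the dispensary bins and stock them

## Robot

A 7-joint arm with a two-finger parallel gripper is mounted at the origin on the work surface. World frame = base frame: x ahead of the robot, y to its left, z up, the work surface at z = 0. Lengths are in m, angles in rad, forces in N, time in s.
With the tool pointing down it reaches from about 0.4 to 0.85 m from the base axis. Payload 4.5 kg.
Tool frame: the origin (TCP) lies midway between the tips of the shut fingers; the grasp point (between the pads) lies 19 mm behind it; z points along the fingers, y is the direction in which the jaws open and shut (so a half turn about z gives the same grasp; the last joint's range is limited). The gripper opens to 88 mm and grips with 3 to 60 N. Pads are 18 mm wide; open, the fingers measure 123 mm over their backs; the gripper's body (75 mm by 187 mm) begins 45 mm behind the grasp point.
Start: joints at [-1.079, 0.689, -0.195, 1.565, 0.157, 0.902, -0.215], TCP at [0.276, 0.561, 0.239] pointing down, gripper open.
Joint ranges: [-3.01, 3.01], [-0.46, 2.08], [-1.47, 1.51], [0.13, 2.56], [-1, 4.14], [0.04, 2.09], [-2.66, 2.66]. Speed limits (rad/s): [2.57, 2.57, 3.14, 3.14, 3.14, 3.14, 3.14].

## Interface

Orientations are given as a unit quaternion [x, y, z, w].
In Python, from plant import r gives the robot as it stands. The module is installed in compiled form; this text tells all that it offers.
- The arm moves only by the shell command python3 -m jog 'ROWS' [FORCE]. ROWS is JSON, a list of rows, each an object with "translation": the shift along the tool's x, y, z in units of 40 mm (1.0 is 40 mm), a list of three; "twist": the turn about the tool's z in units of 6 degrees (1.0 is 6 degrees); "claw": the opening in per cent of the stroke, from 0 (shut) to 100 (fully open). A call has 1 to 20 rows; each row shifts and turns the commanded pose from where the row before left it, along the tool's axes as they then stand; what a row does not reach is not made up. A row lasts 1/12 s, in which the tool goes at most 41.7 mm and 7.16 degrees, less where a joint would pass 70% of its speed; a pose out of reach is approached as far as the arm can. A call is refused whole if a number of a shift passes 1 or a number of a turn 1, either way. A call with a gripper value outside its range is refused whole. The fingers move at their own pace and stop on an object; FORCE is the grip in N (left out, the last holds). Time passes only in rows, so rows that do not move let the fingers close. It gives the time, the measured TCP pose, the force and the opening at its end, in the units of the state.
- r.get_state(): the state, without advancing time (a new reading comes with each control period).
- r.snapshot(name): name is "scene" or "side" or "wrist"; returns a dict with "img" (384x512x3 uint8, red, green, blue), "fx", "fy", "cx", "cy" (pixels), "origin" and "rotation" of the camera in the world; the wrist camera has in their place "T_tool_cam" (4x4, takes a point from camera to tool coordinates, whose origin is the TCP and whose axes are the flange's). Camera axes: x right, y up, looking along -z (the intrinsics and any distortion apply to the point x, -y, -z); pixel columns grow to the right and rows downward; lengths in m; the calibration is good to about 2 mm. A picture is of the moment at which its call begins: read the wrist's pose just before it. There is no depth.
- r.finish_job(): hands the job in, once; it reports no verdict.
Trained networks look in the newest picture that a camera, given by its name, has taken for a name from the list of things; names that differ only in an ending like _2 or _b are one class to them, and where a whole thing is asked for, a point or a joint stands for the part that bears it (a point fixed in the world has none). Each returns a list of dicts, best first, with "confidence" (0 to 1); they miss things now and then, are a little off and sometimes report something else, mostly with a low value. They report only what shows in the picture. A call takes as long as a camera call. They do not tell look-alikes from the thing itself.
- r.spot_in(label, camera): "rect" ([left, top, right, bottom] in pixels, round what is visible of it).
- r.spot_point(label, camera): "location" ([row, column] in pixels: a listed point, or the origin of a listed thing).
The state is a dict: "clock": time; "q": joint angles; "qd": joint speeds; "joint_torque": joint torques, N m; "tool_pos": TCP position; "eef_rot": TCP orientation; "contact_force": force on the tool from outside, world axes, zero at the start; "moment": the same for the moment, N m; "opening": opening from 0.0 (shut) to 1.0 (fully open).
Only numpy, scipy, OpenCV 4.12 (cv2) and the standard library are available. Lean on these libraries where they do the work, as an engineer would, in place of code of your own. Each camera call takes 0.05 s, during which the arm holds its last target. There are 200 camera calls.

## Task

Hang the two empty bins on the slatwall panel by their hooks, the long bin on the left half and the short bin on the right half as seen from the robot: tilt each one front-up to get its lip into the groove, then swing it down until it hangs level and fully home. Then stand every round bottle that is there upright in the long bin and every square carton upright in the short bin, and see that the black pointer on top of the panel is slid along its rail to stand over the middle of the long bin. Leave the jar, the tumbler and the notebook where they are.

Things in the scene. Friction and masses are not known exactly. Their poses are not given: they have to be found in the camera images.
- groove (a point): Middle of the groove's sill, on the face of the panel, 135 mm above the table; x into the board, away from the robot; y left along the groove; z up. In mm here: the mouth is z 0 to 22; the flat sill runs x 0 to 32; above the mouth the face is a lip 5 thick (x 0 to 5), and behind it the cavity goes up to z 36. The groove is open at both ends.
- panel: Slatwall panel: fixed white upright board 380 mm wide, 181 high, its face to the robot, crossed by one level groove. Origin: foot of the face, mid-width; axes as groove. A bin's 28 mm hook does not enter the 22 mm mouth level: raise the bin's front 35 degrees, put the tip in, push in and lift it behind the lip, swing the bin down level, tab on the sill.
- mouth_top (a point): Middle of the upper edge of the groove's mouth, 22 mm above groove. A path that works for hooking, for the lower edge of the tab at the back plate's outer face (x, z in mm from groove; bin's front-up angle in degrees): (-30,2,35) (-18,2,35) (-13,7,35) (-8,7.5,24) (-5,5,11) (-2,3,0), then down to z 0. Clearance about 2 mm.
- long_bin: The long bin, a grey steel open tray 112 mm long. 54 wide, side walls 42 high, front (-x end) 36, back plate (+x end) 53, all 3 mm thick, floor too. Origin: centre of the underside; x from front to hooked back, y across, z up. About 220 g, varies. Starts empty and upright on the table, hook end away from the robot. Grip it across its width. Hung, its underside is 85 mm above the table and it sags front-down up to 3 degrees.
- short_bin: The short bin, a grey steel open tray 84 mm long. 54 wide, side walls 42 high, front (-x end) 36, back plate (+x end) 53, all 3 mm thick, floor too. Origin: centre of the underside; x from front to hooked back, y across, z up. About 220 g, varies. Starts empty and upright on the table, hook end away from the robot. Grip it across its width. Hung, its underside is 85 mm above the table and it sags front-down up to 3 degrees.
- long_bin_lip (a point): Middle of the upper tip of the long bin's hook lip: 66.5 mm behind (+x) and 78 above the bin's origin. The hook: at 50 to 53 mm above the underside a tab 44 wide runs 12 mm back from the outer face of the back plate; its last 3 mm turn up as the lip.
- short_bin_lip (a point): Middle of the upper tip of the short bin's hook lip: 52.5 mm behind (+x) and 78 above the bin's origin. The hook: at 50 to 53 mm above the underside a tab 44 wide runs 12 mm back from the outer face of the back plate; its last 3 mm turn up as the lip.
- bottle1: Round amber medicine bottle with white cap, 30 mm in diameter all the way up, 85 tall, standing on the table (may be absent). Origin: centre of the base, z up. About 70 g. Gripped some 66 mm up, it can be set down on a bin's floor with the fingers clear of the 42 mm walls.
- bottle2: A second bottle like bottle1, standing on the table (may be absent). Origin: centre of the base, z up. About 70 g. 
- carton1: Square upright paper medicine carton with a blue band, 28 x 28 mm and 85 tall, standing on the table (may be absent). Origin: centre of the base, z up. About 50 g. x and y are square to its sides; rigid. Grip it some 66 mm up.
- carton2: A second carton like carton1, standing on the table (may be absent). Origin: centre of the base, z up. About 50 g. 
- pointer (a joint): Position of the pointer along the rail on the panel's top, in m: 0 at the right end (160 mm right of the panel's middle), 0.32 at the left end (160 mm left); grows to the left (the groove's +y). It slides stiffly (1.5 N) and stays where it is left.
- pointer_grip (a point): Top centre of the pointer's grip: a black block 20 mm wide (along the rail) by 24 deep and 34 tall, standing on the rail; this point is 223 mm above the table and 30 mm behind the panel's face. A thin tongue hangs from it in front of the face.
- jar: Bystander: clear jar with a red lid, 72 mm in diameter, 122 tall. Origin: centre of its base.
- tumbler: Bystander: steel tumbler, 72 mm in diameter, 100 tall. Origin: centre of its base.
- notebook: Bystander: green notebook, 104 x 70 x 13 mm, flat on the table. Origin: centre of its underside.
Things that resemble listed ones, but are neither listed nor needed, are in the scene too. What is shaped like the carton1 but turquoise is not meant. Leave any pink look-alike of the bottle2 alone.

How it is judged:
On the way, in this order (a step that is already met when the one before it is completed fails the run):
1. both bins hang home in the groove, long one on the left half, short one on the right, level (z of long_bin_lip in the frame of groove between 0.0245 and 0.034 m and x of long_bin_lip in the frame of groove between 0.005 and 0.02 m and y of long_bin in the frame of groove between 0.01 and 0.165 m and angle between each of long_bin, short_bin's own z axis and vertical below 0.12 rad and angle between the y axis of each of long_bin, short_bin and the y axis of groove, either way round below 0.1 rad and z of short_bin_lip in the frame of groove between 0.0245 and 0.034 m and x of short_bin_lip in the frame of groove between 0.005 and 0.02 m and y of short_bin in the frame of groove between -0.165 and -0.01 m), for 0.2 s.
2. with the bins hung, every bottle stands in the long bin and every carton in the short bin (all of step 1 and x of bottle1 in the frame of long_bin between -0.045 and 0.045 m and y of bottle1 in the frame of long_bin between -0.02 and 0.02 m and z of bottle1 in the frame of long_bin between -0.004 and 0.014 m and angle between each of bottle1, bottle2, carton1, carton2's own z axis and vertical below 0.25 rad and x of bottle2 in the frame of long_bin between -0.045 and 0.045 m and y of bottle2 in the frame of long_bin between -0.02 and 0.02 m and z of bottle2 in the frame of long_bin between -0.004 and 0.014 m and x of carton1 in the frame of short_bin between -0.034 and 0.034 m and y of carton1 in the frame of short_bin between -0.02 and 0.02 m and z of carton1 in the frame of short_bin between -0.004 and 0.014 m and x of carton2 in the frame of short_bin between -0.034 and 0.034 m and y of carton2 in the frame of short_bin between -0.02 and 0.02 m and z of carton2 in the frame of short_bin between -0.004 and 0.014 m), for 0.2 s.
At the end, for the whole second after the job is handed in: Both bins hang with the lip behind the groove's upper lip, level within 7 degrees, square within 6, long left and short right of the panel's middle by 10 mm; bottles in the long bin, cartons in the short, upright within 14 degrees; pointer within 10 mm of the long bin's middle; all at rest (all of step 2 and y of pointer_grip in the frame of long_bin between -0.01 and 0.01 m and linear speed of each of long_bin, short_bin, bottle1, bottle2, carton1, carton2 below 0.02 m/s); the robot touches nothing.
It fails at once if the jar is shifted by more than 40 mm or tipped (distance of jar from where it was at the start of the episode above 0.04 m or angle between jar's own z axis and vertical above 0.5 rad).
It fails at once if the tumbler is shifted by more than 40 mm or tipped (distance of tumbler from where it was at the start of the episode above 0.04 m or angle between tumbler's own z axis and vertical above 0.5 rad).
It fails at once if the notebook is shifted by more than 40 mm or tipped (distance of notebook from where it was at the start of the episode above 0.04 m or angle between notebook's own z axis and vertical above 0.5 rad).
Of bottle1, bottle2, carton1, carton2 only 2 to 4 are there at a start; the rules pass over those that are not, and their reading is None.
At some moment in a run one of long_bin, short_bin may be knocked a few centimetres aside while the robot is not near it.
It also fails if it takes over 210 s, if anything falls off the work surface, if the arm or the gripper's body presses on something with over 40 N, if the wrist force passes 120 N, or if a joint passes its speed limit or range.

## Working session

There is one attempt and no reset: what is moved stays moved. The work goes in short steps, Python scripts to look and compute and a shell command to move; the robot and the scene stay as the last step left them, time stands still between calls to the robot, and variables do not carry over. Pictures are saved under pics/ and viewed, about 12 in all and at most 16, crops included, and the job is handed in when it is done.

```bash
mkdir -p pics; cat > h.py <<'E'
import numpy as np,cv2
from plant import r
from scipy.spatial.transform import Rotation as R
def snap(c):
    s=r.get_state(); d=r.snapshot(c)
    if 'T_tool_cam' in d:
        T=np.eye(4);T[:3,:3]=R.from_quat(s['eef_rot']).as_matrix();T[:3,3]=s['tool_pos']
        T=T@np.array(d['T_tool_cam']); d['origin']=T[:3,3]; d['rotation']=T[:3,:3]
    d['origin']=np.array(d['origin']);d['rotation']=np.array(d['rotation'])
    return d
def ray(d,rc):
    row,col=rc
    return d['rotation']@np.array([(col-d['cx'])/d['fx'],-(row-d['cy'])/d['fy'],-1])
def onz(d,rc,z):
    v=ray(d,rc);return d['origin']+v*(z-d['origin'][2])/v[2]
def onx(d,rc,x):
    v=ray(d,rc);return d['origin']+v*(x-d['origin'][0])/v[0]
def proj(d,p):
    v=d['rotation'].T@(np.array(p)-d['origin']);return (d['cy']-d['fy']*v[1]/-v[2], d['cx']+d['fx']*v[0]/-v[2])
def save(d,n,crop=None,s=1):
    i=d['img'][:,:,::-1]
    if crop: i=i[crop[0]:crop[1],crop[2]:crop[3]]
    cv2.imwrite('pics/'+n,cv2.resize(np.ascontiguousarray(i),None,fx=s,fy=s,interpolation=cv2.INTER_CUBIC))
def tri(label):
    P=[]
    return P
E
python3 - <<'E'
from h import *
np.set_printoptions(precision=3,suppress=True)
ds={}
for c in ['scene','side']:
    d=ds[c]=snap(c); save(d,c+'0.png',s=1.5)
    print(c,[k for k in d if k!='img'],d['origin'],d['rotation'],d['fx'],d['cx'],d['cy'])
    for l,z in [('long_bin',0),('short_bin',0),('long_bin_lip',.078),('short_bin_lip',.078),('bottle1',0),('carton1',0),('jar',0),('tumbler',0),('notebook',0),('groove',.135),('panel',0),('pointer_grip',.223)]:
        for o in r.spot_point(l,c)[:4]:
            if o['confidence']>.25: print(c,l,round(o['confidence'],2),np.round(o['location']),onz(d,o['location'],z))
s=r.get_state();print(s['tool_pos'],s['eef_rot'],s['clock'])
E
```

```text
scene ['fx', 'fy', 'cx', 'cy', 'origin', 'rotation'] [ 0.923 -0.654  1.391] [0.266 0.071 0.265 0.924] 447.44070011449446 253.14991813652261 185.7900800973772Traceback (most recent call last):
  File "<stdin>", line 9, in <module>
  File "h.py", line 15, in onz
    v=ray(d,rc);return d['origin']+v*(z-d['origin'][2])/v[2]
  File "h.py", line 13, in ray
    return d['rotation']@np.array([(col-d['cx'])/d['fx'],-(row-d['cy'])/d['fy'],-1])
           ~~~~~~~~~~~~~^~~~~~~~~~~~~~~~~~~~~~~~~~~~~~~~~~~~~~~~~~~~~~~~~~~~~~~~~~~~
ValueError: matmul: Input operand 1 has a mismatch in its core dimension 0, with gufunc signature (n?,k),(k,m?)->(n?,m?) (size 3 is different from 4)
```

```bash
sed -i "s/    return d$/    if d['rotation'].shape==(4,): d['rotation']=R.from_quat(d['rotation']).as_matrix()\n    return d/" h.py
python3 - <<'E'
from h import *
np.set_printoptions(precision=3,suppress=True)
for c in ['scene','side']:
    d=snap(c); save(d,c+'0.png',s=1.5)
    print(c,d['origin'],d['fx'],d['cx'],d['cy'])
    for l,z in [('long_bin',0),('short_bin',0),('long_bin_lip',.078),('short_bin_lip',.078),('bottle1',0),('carton1',0),('jar',0),('tumbler',0),('notebook',0),('groove',.135),('mouth_top',.157),('panel',0),('pointer_grip',.223)]:
        for o in r.spot_point(l,c)[:4]:
            if o['confidence']>.25: print(c,l,round(o['confidence'],2),np.round(o['location']),onz(d,o['location'],z))
s=r.get_state();print(s['tool_pos'],s['eef_rot'],s['clock'])
E
```

```text
scene [ 0.923 -0.654  1.391] 447.44070011449446 253.14991813652261 185.7900800973772
scene long_bin 0.6 [146. 262.] [ 0.412  0.263 -0.   ]
scene short_bin 0.9 [255. 176.] [ 0.402 -0.276  0.   ]
scene long_bin_lip 0.73 [143. 274.] [0.471 0.249 0.078]
scene long_bin_lip 0.41 [197. 216.] [ 0.421 -0.056  0.078]
scene short_bin_lip 0.84 [248. 190.] [ 0.456 -0.254  0.078]
scene bottle1 0.73 [288. 213.] [ 0.574 -0.305  0.   ]
scene bottle1 0.62 [213. 287.] [0.638 0.061 0.   ]
scene bottle1 0.59 [153. 302.] [0.559 0.319 0.   ]
scene bottle1 0.41 [170. 315.] [0.637 0.274 0.   ]
scene carton1 0.76 [224. 223.] [ 0.472 -0.096  0.   ]
scene carton1 0.67 [184. 254.] [0.475 0.1   0.   ]
scene carton1 0.54 [169. 247.] [0.418 0.142 0.   ]
scene jar 0.79 [143. 333.] [0.635 0.426 0.   ]
scene notebook 0.81 [196. 216.] [ 0.387 -0.017  0.   ]
scene notebook 0.67 [154. 305.] [ 0.571  0.321 -0.   ]
scene notebook 0.29 [147. 334.] [0.649 0.41  0.   ]
scene groove 0.68 [214. 286.] [ 0.665 -0.017  0.135]
scene mouth_top 0.88 [211. 288.] [ 0.669 -0.012  0.157]
scene panel 0.86 [232. 280.] [ 0.655 -0.019  0.   
[... 451 characters left out ...]
0.447 -0.264  0.078]
side bottle1 0.9 [306. 300.] [ 0.585 -0.308  0.   ]
side bottle1 0.64 [166. 270.] [ 0.638  0.288 -0.   ]
side bottle1 0.59 [306. 226.] [ 0.402 -0.271  0.   ]
side bottle1 0.58 [160. 250.] [ 0.574  0.336 -0.   ]
side carton1 0.67 [249. 246.] [ 0.484 -0.092  0.   ]
side carton1 0.5 [207. 233.] [0.475 0.093 0.   ]
side jar 0.59 [148. 266.] [0.647 0.404 0.   ]
side tumbler 0.64 [351. 343.] [ 0.648 -0.443  0.   ]
side notebook 0.9 [233. 210.] [ 0.39  -0.008  0.   ]
side groove 0.89 [187. 299.] [ 0.655 -0.01   0.135]
side panel 0.63 [219. 301.] [ 0.674 -0.002  0.   ]
side pointer_grip 0.71 [192. 337.] [ 0.71  -0.151  0.223]
[0.276 0.561 0.239] [ 0.227  0.974  0.    -0.   ] 1.5
```

View pics/scene0.png

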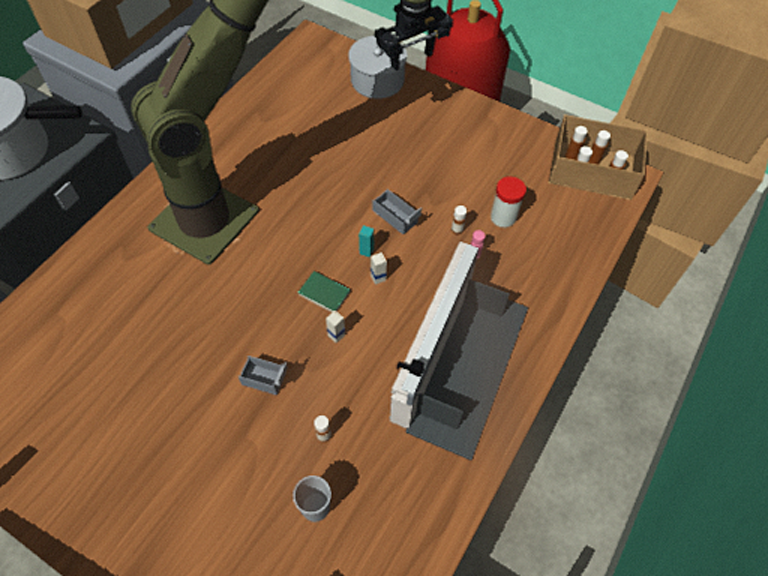

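View pics/side0.png

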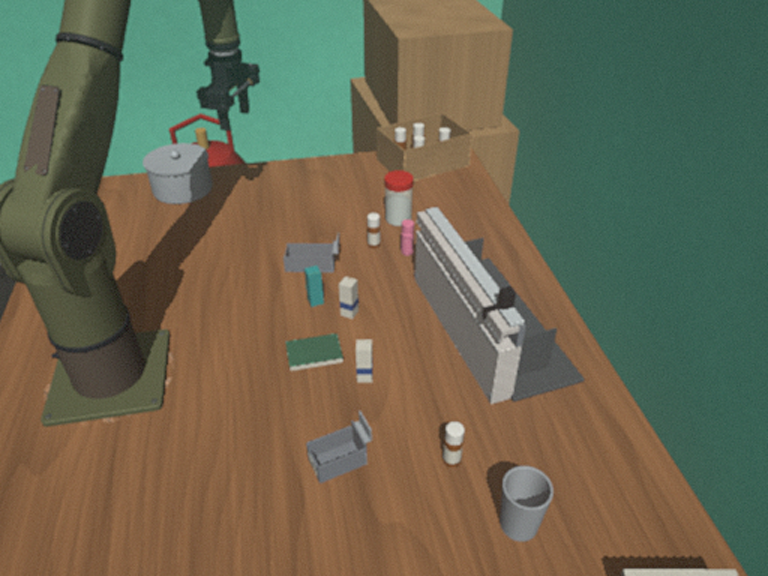

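```bash
python3 -m jog '[{"translation":[0,0,0],"twist":-0.88,"claw":100},{"translation":[0,0,0],"twist":-0.88,"claw":100},{"translation":[0,0,0],"twist":-0.88,"claw":100},{"translation":[0,0,0],"twist":-0.88,"claw":100},{"translation":[0,0,0],"twist":-0.88,"claw":100},{"translation":[-0.34,-0.8,-0.22],"twist":0,"claw":100},{"translation":[-0.34,-0.8,-0.22],"twist":0,"claw":100},{"translation":[-0.34,-0.8,-0.22],"twist":0,"claw":100},{"translation":[-0.34,-0.8,-0.22],"twist":0,"claw":100},{"translation":[-0.34,-0.8,-0.22],"twist":0,"claw":100},{"translation":[-0.34,-0.8,-0.22],"twist":0,"claw":100},{"translation":[-0.34,-0.8,-0.22],"twist":0,"claw":100},{"translation":[-0.34,-0.8,-0.22],"twist":0,"claw":100},{"translation":[-0.34,-0.8,-0.22],"twist":0,"claw":100},{"translation":[0,0,0],"twist":0,"claw":100}]'
python3 - <<'E'
from h import *
np.set_printoptions(precision=3,suppress=True)
s=r.get_state();print(s['tool_pos'],s['eef_rot'],s['clock'],s['contact_force'])
d=snap('wrist'); print(r.snapshot('wrist')['T_tool_cam'],d['origin'])
save(d,'w1.png',s=1.2)
for l,z in [('long_bin',0),('long_bin_lip',.078),('carton1',0),('bottle1',0),('groove',.135),('pointer_grip',.223)]:
    for o in r.spot_point(l,'wrist')[:3]:
        print(l,round(o['confidence'],2),np.round(o['location']),onz(d,o['location'],z))
E
```

```text
clock: 2.75
tool_pos: [0.4036, 0.2656, 0.3191]
eef_rot: [0.004, 1.0, -0.002, 0.002]
contact_force: [0.6, 0.1, -0.5]
opening: 0.997
[0.404 0.266 0.319] [ 0.004  1.    -0.002  0.002] 2.75 [ 0.632  0.136 -0.501]
[[-0.001  0.953  0.304  0.08 ]
 [ 1.     0.001  0.    -0.001]
 [ 0.     0.304 -0.953 -0.146]
 [ 0.     0.     0.     1.   ]] [0.323 0.266 0.465]
long_bin 0.88 [152. 258.] [0.41  0.267 0.   ]
long_bin_lip 0.64 [211. 247.] [0.479 0.251 0.078]
carton1 0.96 [187. 146.] [0.467 0.083 0.   ]
carton1 0.71 [189.  36.] [ 0.47 -0.1   0.  ]
carton1 0.61 [148. 174.] [0.404 0.135 0.   ]
bottle1 0.84 [277. 263.] [0.641 0.274 0.   ]
bottle1 0.83 [238. 285.] [0.562 0.313 0.   ]
pointer_grip 0.49 [278. 342.] [0.489 0.345 0.223]
pointer_grip 0.45 [187. 146.] [0.398 0.171 0.223]
```

View pics/w1.png

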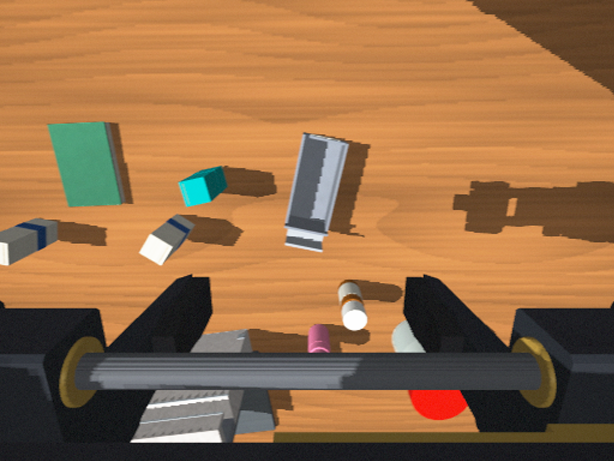

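```bash
python3 - <<'E'
from h import *
np.set_printoptions(precision=4,suppress=True)
a=cv2.imread('pics/scene0.png');b=cv2.imread('pics/side0.png')
a=a[225:435,375:505];b=b[195:405,405:535]
f=lambda i:cv2.resize(i,None,fx=2.8,fy=2.8,interpolation=cv2.INTER_CUBIC)
cv2.imwrite('pics/panel.png',np.hstack([f(a),f(b)]))
d=snap('wrist')
q=lambda x,y,z:onz(d,(y/1.2,x/1.2),z)
A,B=q(306,133,.036),q(349,139,.036);print('front',A,B,np.degrees(np.arctan2(-(B-A)[0],(B-A)[1])),np.linalg.norm(B-A))
C,D=q(288,232,.078),q(325,238,.078);print('lip?',C,D)
E
```

```text
front [0.3401 0.2718 0.036 ] [0.3467 0.3219 0.036 ] -7.439293341442679 0.05054520403008278
lip? [0.4472 0.2518 0.078 ] [0.4542 0.2941 0.078 ]
```

View pics/panel.png

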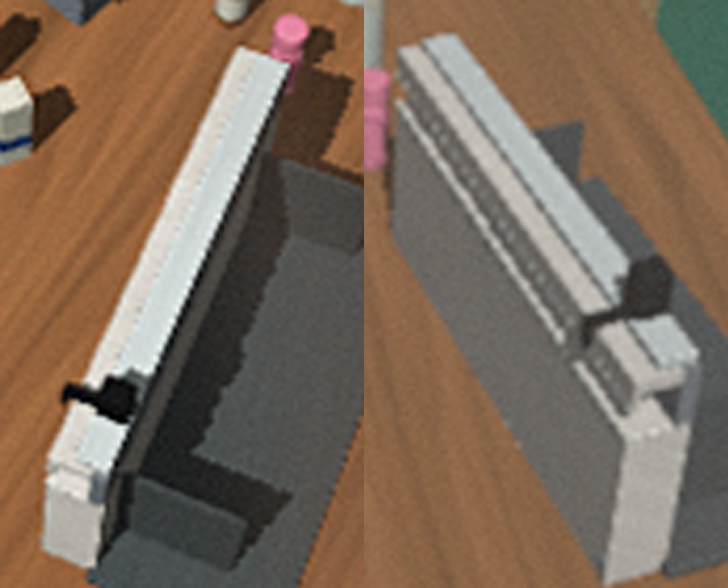

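```bash
python3 - <<'E'
from h import *
np.set_printoptions(precision=4,suppress=True)
ds={'a':snap('scene'),'b':snap('side')}
def w(c,u,v,z):
    if c=='b': u-=364
    o=(375,225) if c=='a' else (405,195)
    return onz(ds[c],((o[1]+v/2.8)/1.5,(o[0]+u/2.8)/1.5),z)
def sh(n,L,Rr):
    e=L-Rr;print(n,L,Rr,'mid',(L+Rr)/2,'len',np.linalg.norm(e),'yaw',np.degrees(np.arctan2(-e[0],e[1])))
sh('top scene',w('a',237,50,.181),w('a',50,465,.181))
sh('top side',w('b',398,50,.181),w('b',635,405,.181))
sh('sill side',w('b',398,103,.135),w('b',625,438,.135))
sh('foot side',w('b',390,235,0),w('b',605,583,0))
E
```

```text
top scene [0.6352 0.1678 0.181 ] [ 0.6914 -0.2082  0.181 ] mid [ 0.6633 -0.0202  0.181 ] len 0.3801994933658484 yaw 8.509911262463335
top side [0.6336 0.1645 0.181 ] [ 0.6818 -0.2251  0.181 ] mid [ 0.6577 -0.0303  0.181 ] len 0.39259986059617896 yaw 7.046451182880668
sill side [0.6345 0.1622 0.135 ] [ 0.6873 -0.2071  0.135 ] mid [ 0.6609 -0.0224  0.135 ] len 0.37312660310328144 yaw 8.133831395835264
foot side [0.6343 0.1711 0.    ] [ 0.6899 -0.2063 -0.    ] mid [ 0.6621 -0.0176 -0.    ] len 0.3814973058159758 yaw 8.384760533182684
```

```bash
cat >> h.py <<'E'
from scipy.optimize import minimize
def box(x0,x1,w,z0,z1,z1b=None):
    z1b=z1 if z1b is None else z1b
    return np.array([[x,s*w/2,z] for s in(-1,1) for x,z in((x0,z0),(x1,z0),(x0,z1),(x1,z1b))])
def binparts(L):
    h=L/2
    return [box(-h,h,.054,0,.036,.042),box(h-.003,h,.054,0,.053),box(h,h+.012,.044,.05,.053),box(h+.009,h+.012,.044,.05,.078)]
def bottle(): 
    t=np.linspace(0,2*np.pi,24);return [np.array([[.015*np.cos(a),.015*np.sin(a),z] for a in t for z in(0,.085)])]
def carton(): return [box(-.014,.014,.028,0,.085)]
def sil(d,parts,x,y,yaw,z0=0,up=4):
    m=np.zeros((384*up,512*up),np.uint8);c,s=np.cos(yaw),np.sin(yaw)
    for P in parts:
        Q=P@np.array([[c,s,0],[-s,c,0],[0,0,1]])+[x,y,z0]
        uv=np.array([proj(d,p)[::-1] for p in Q])*up
        cv2.fillConvexPoly(m,cv2.convexHull(uv.astype(np.float32)).astype(np.int32),255)
    return cv2.resize(m,(512,384),interpolation=cv2.INTER_AREA)/255.
def fit(d,parts,x0,mask=None,satmax=90,pad=14,z0=0,yawfix=None):
    """mask: not-wood pixels near prediction, component nearest"""
    m0=sil(d,parts,*x0,z0=z0)
    if mask is None:
        hsv=cv2.cvtColor(d['img'],cv2.COLOR_RGB2HSV); mask=(hsv[...,1]<satmax).astype(np.uint8)
    roi=cv2.dilate((m0>.3).astype(np.uint8),np.ones((2*pad+1,)*2))
    mm=(mask&roi).astype(np.uint8)
    n,lab,st,_=cv2.connectedComponentsWithStats(mm)
    ov=[(m0*(lab==k)).sum() for k in range(1,n)]; mm=(lab==1+int(np.argmax(ov))).astype(float)
    def cost(p):
        s=sil(d,parts,p[0],p[1],p[2] if yawfix is None else yawfix,z0=z0);return 1-np.minimum(s,mm).sum()/np.maximum(s,mm).sum()
    sx=np.array(x0)+np.vstack([np.zeros(3),np.diag([.012,.012,.15])])
    res=minimize(cost,x0,method='Nelder-Mead',options=dict(initial_simplex=sx,maxiter=150,xatol=1e-4,fatol=1e-4))
    return res.x,1-res.fun,mm
E
python3 - <<'E'
from h import *
d=snap('wrist')
for L in(.112,.084):
    x,iou,mm=fit(d,binparts(L),[.41,.27,-.2]);print(L,x.round(4),np.degrees(x[2]).round(1),iou)
    if L>.1: 
        s=sil(d,binparts(L),*x);i=d['img'].copy();e=cv2.morphologyEx((s>.5).astype(np.uint8),cv2.MORPH_GRADIENT,np.ones((2,2)));i[e>0]=[255,0,0];i[mm>0,1]=255;d['img']=i;save(d,'fit1.png',(90,220,200,330),4)
E
```

```text
0.112 [ 0.4082  0.2731 -0.2241] -12.8 0.9716242091104754
0.084 [ 0.3945  0.2857 -0.0658] -3.8 0.2737322300318952
```

View pics/fit1.png

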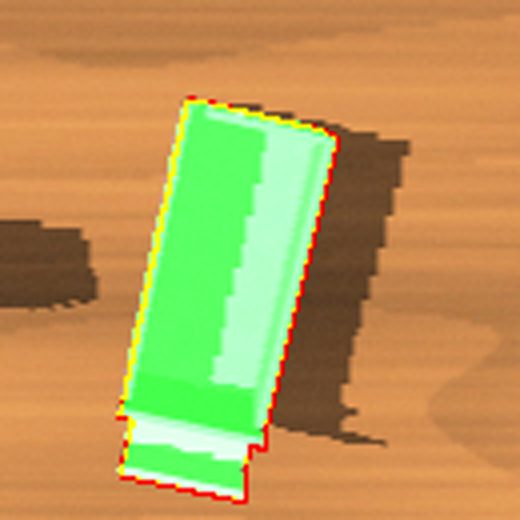

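```bash
python3 -m jog '[{"translation":[0.43,0.2,0],"twist":0,"claw":100},{"translation":[0.43,0.2,0],"twist":0,"claw":100},{"translation":[0,0,0.85],"twist":1,"claw":100},{"translation":[0,0,0.85],"twist":1,"claw":100},{"translation":[0,0,0.85],"twist":0,"claw":100},{"translation":[0,0,0.85],"twist":0,"claw":100},{"translation":[0,0,0.85],"twist":0,"claw":100},{"translation":[0,0,0.85],"twist":0,"claw":100},{"translation":[0,0,0.85],"twist":0,"claw":100},{"translation":[0,0,0.85],"twist":0,"claw":100},{"translation":[0,0,0.45],"twist":0,"claw":100},{"translation":[0,0,0.3],"twist":0,"claw":100},{"translation":[0,0,0],"twist":0,"claw":100}]'
python3 - <<'E'
from h import *
d=snap('wrist')
x,iou,mm=fit(d,binparts(.112),[.408,.273,-.22]);print(x.round(4),np.degrees(x[2]).round(1),iou)
E
```

```text
clock: 4.43
tool_pos: [0.3639, 0.2885, 0.0135]
eef_rot: [0.102, 0.995, -0.002, -0.001]
contact_force: [-0.5, -0.7, -0.0]
opening: 0.998
[ 0.4075  0.2717 -0.2343] -13.4 0.8791130550277421
```

```bash
python3 -m jog '[{"translation":[-0.16,-0.13,0],"twist":0.2,"claw":100},{"translation":[0,0,0],"twist":0,"claw":40},{"translation":[0,0,0],"twist":0,"claw":20},{"translation":[0,0,0],"twist":0,"claw":20},{"translation":[0,0,0],"twist":0,"claw":20},{"translation":[0,0,0],"twist":0,"claw":20},{"translation":[0,0,0],"twist":0,"claw":20},{"translation":[0,0,0],"twist":0,"claw":20}]' 6
```

```text
clock: 5.15
tool_pos: [0.3702, 0.2826, 0.0163]
eef_rot: [0.113, 0.994, 0.0, 0.0]
contact_force: [-0.3, -0.2, 5.4]
opening: 0.609
```

```bash
python3 -m jog '[{"translation":[-0.08,0,-0.18],"twist":0,"claw":20},{"translation":[-0.09,0,-0.18],"twist":0,"claw":20},{"translation":[-0.11,0,-0.17],"twist":0,"claw":20},{"translation":[-0.11,0,-0.17],"twist":0,"claw":20},{"translation":[-0.13,0,-0.15],"twist":0,"claw":20},{"translation":[-0.14,0,-0.14],"twist":0,"claw":20},{"translation":[-0.16,0,-0.13],"twist":0,"claw":20},{"translation":[-0.16,0,-0.12],"twist":0,"claw":20},{"translation":[0,0,0],"twist":0,"claw":20},{"translation":[0,0,0],"twist":0,"claw":20}]' 6
python3 - <<'E'
from h import *
a=snap('side');b=snap('wrist')
for o in r.spot_point('long_bin_lip','side')[:2]+r.spot_point('long_bin','side')[:2]:print(o)
i=a['img'][110:220,150:290]; f=lambda i,s:cv2.resize(i,None,fx=s,fy=s,interpolation=cv2.INTER_CUBIC)
i=f(i,3.3);j=f(b['img'],len(i)/384*.8);k=np.zeros((len(i),j.shape[1],3),np.uint8);k[:len(j)]=j
o=np.hstack([i,k]);print(o.shape);cv2.imwrite('pics/tilt.png',cv2.resize(o,None,fx=.9,fy=.9)[:,:,::-1])
E
```

```text
clock: 5.98
tool_pos: [0.4092, 0.2736, 0.0658]
eef_rot: [0.114, 0.993, 0.0, 0.0]
contact_force: [1.1, 0.0, -1.9]
opening: 0.611
{'location': [159.7, 241.5], 'confidence': 0.57}
{'location': [307.2, 300.3], 'confidence': 0.34}
{'location': [170.4, 209.3], 'confidence': 0.9}
{'location': [144.6, 263.7], 'confidence': 0.5}
(363, 849, 3)
```

View pics/tilt.png

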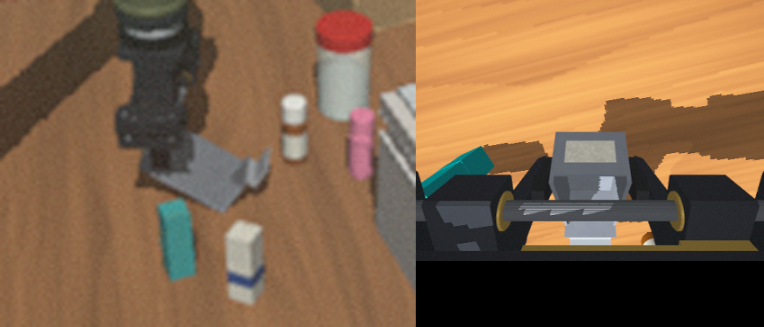

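```bash
python3 -m jog '[{"translation":[0,0,0],"twist":0,"claw":20},{"translation":[0,0,0],"twist":0,"claw":20},{"translation":[0,0,0],"twist":0,"claw":20},{"translation":[0,0,-0.3],"twist":0,"claw":20},{"translation":[0,0,-0.6],"twist":0,"claw":20},{"translation":[0,0,-0.7],"twist":0,"claw":20},{"translation":[0,0,-0.7],"twist":0,"claw":20},{"translation":[0,0,-0.4],"twist":0,"claw":20},{"translation":[0,0,-0.3],"twist":0,"claw":20},{"translation":[0,0,0],"twist":0,"claw":20},{"translation":[0,0,0],"twist":0,"claw":20}]' 50
cat >> h.py <<'E'
def tool(): 
    s=r.get_state();p=np.array(s['tool_pos']);M=R.from_quat(s['eef_rot']).as_matrix();return p,M
def pitchfit(cam,L,gx,gz,n):
    """gripped bin: unknown pitch/yaw & grip offsets; fit to image silhouette"""
    p,M=tool();d=snap(cam);g=p-.019*M[:,2];yaw=np.arctan2(-M[1,0],-M[0,0])
    def place(q):
        th,dx,dz,dy=q;c,s=np.cos(th),np.sin(th);out=[]
        for P in binparts(L):
            v=P-[gx+dx,-dy,gz+dz];out.append(np.c_[v[:,0]*c+v[:,2]*s,v[:,1],-v[:,0]*s+v[:,2]*c])
        return out
    return d,g,yaw,place
E
python3 - <<'E'
from h import *
d,g,yaw,place=pitchfit('side',.112,-.040,.035,'')
print(tool()[0],np.degrees(yaw))
hsv=cv2.cvtColor(d['img'],cv2.COLOR_RGB2HSV)
for t in range(20,50,5):
    s=sil(d,place([np.radians(t),0,0,0]),g[0],g[1],yaw,z0=g[2]);print(t,np.median(hsv[...,1][s>.9]))
    e=cv2.morphologyEx((s>.5).astype(np.uint8),cv2.MORPH_GRADIENT,np.ones((2,2)))
    if t==35:d['img']=d['img'].copy();d['img'][e>0]=[255,0,0]
save(d,'t2.png',(80,200,150,310),4)
E
```

```text
clock: 7.1
tool_pos: [0.4081, 0.2736, 0.1854]
eef_rot: [0.113, 0.994, 0.0, -0.0]
contact_force: [0.1, -0.3, -2.5]
opening: 0.605
[0.40774981 0.27323911 0.18479801] -13.019019311697043
20 13.0
25 13.0
30 12.0
35 11.0
40 11.0
45 12.0
```

View pics/t2.png

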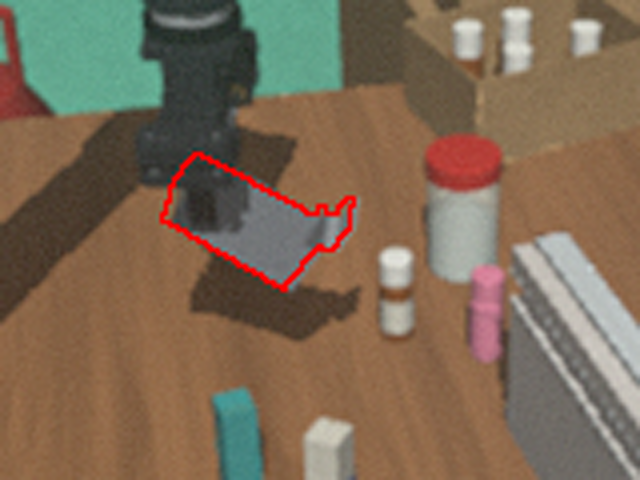

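```bash
python3 -m jog '[{"translation":[-0.22,-0.37,0],"twist":0,"claw":20},{"translation":[-0.45,-0.74,0],"twist":0,"claw":20},{"translation":[-0.45,-0.74,0],"twist":0,"claw":20},{"translation":[-0.45,-0.74,0],"twist":0,"claw":20},{"translation":[-0.45,-0.74,0],"twist":0,"claw":20},{"translation":[-0.45,-0.74,0],"twist":0,"claw":20},{"translation":[-0.45,-0.74,0],"twist":0,"claw":20},{"translation":[-0.22,-0.35,0],"twist":0,"claw":20},{"translation":[0,0,0],"twist":-0.9,"claw":20},{"translation":[0,0,0],"twist":-0.9,"claw":20},{"translation":[0,0,0],"twist":-0.9,"claw":20},{"translation":[0,0,0],"twist":-0.85,"claw":20},{"translation":[0,0,0],"twist":0,"claw":20},{"translation":[0,0,0],"twist":0,"claw":20}]' 50
cat >> h.py <<'E'
G=np.array([.662,-.019,.135]);GY=np.radians(8.3)
def grv(p):
    c,s=np.cos(GY),np.sin(GY);v=np.array(p)-G;return np.array([c*v[0]+s*v[1],-s*v[0]+c*v[1],v[2]])
E
python3 - <<'E'
from h import *
from scipy.optimize import minimize
d,g,yaw,place=pitchfit('side',.112,-.040,.035,'')
print(tool()[0],np.degrees(yaw),'tcp in groove',grv(tool()[0]))
s=sil(d,place([np.radians(35),0,0,0]),g[0],g[1],yaw,z0=g[2])
d['img']=d['img'].copy()
e=cv2.morphologyEx((s>.5).astype(np.uint8),cv2.MORPH_GRADIENT,np.ones((2,2)));d['img'][e>0]=[255,0,0]
c,sn=np.cos(GY),np.sin(GY)
def W(x,y,z): return G+[c*x-sn*y,sn*x+c*y,z]
for z in(-.135,0,.022,.046):
    a,b=[tuple(int(round(v)) for v in proj(d,W(0,y,z))[::-1]) for y in(.19,-.19)];cv2.line(d['img'],a,b,(0,255,0),1)
save(d,'t3.png',(120,270,215,375),4)
E
```

```text
clock: 8.32
tool_pos: [0.4834, 0.0441, 0.1844]
eef_rot: [-0.071, 0.997, 0.0, -0.001]
contact_force: [0.1, 0.2, -3.2]
opening: 0.607
[0.48358201 0.0442017  0.18460409] 8.136776394349946 tcp in groove [-0.16742565  0.08829546  0.04960409]
```

View pics/t3.png

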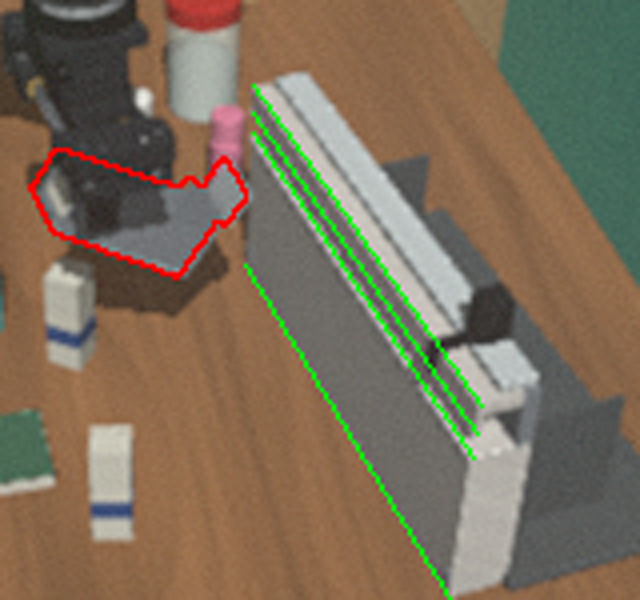

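```bash
python3 -m jog '[{"translation":[-0.25,0,0.12],"twist":0,"claw":20},{"translation":[-0.35,0,0.16],"twist":0,"claw":20},{"translation":[-0.35,0,0.16],"twist":0,"claw":20},{"translation":[-0.3,0,0.16],"twist":0,"claw":20},{"translation":[0,0,0],"twist":0,"claw":20},{"translation":[0,0,0],"twist":0,"claw":20},{"translation":[-0.1,0,0],"twist":0,"claw":20},{"translation":[-0.1,0,0],"twist":0,"claw":20},{"translation":[-0.1,0,0],"twist":0,"claw":20},{"translation":[0,0,0],"twist":0,"claw":20},{"translation":[0,0,0],"twist":0,"claw":20}]' 50
python3 - <<'E'
from h import *
d,g,yaw,place=pitchfit('side',.112,-.040,.035,'')
print(tool()[0],np.degrees(yaw),'tcp in groove',grv(tool()[0]))
s=sil(d,place([np.radians(35),0,0,0]),g[0],g[1],yaw,z0=g[2])
d['img']=d['img'].copy()
e=cv2.morphologyEx((s>.5).astype(np.uint8),cv2.MORPH_GRADIENT,np.ones((2,2)));d['img'][e>0]=[255,0,0]
save(d,'t4.png',(115,215,235,345),5)
E
```

```text
clock: 9.28
tool_pos: [0.5439, 0.0529, 0.1616]
eef_rot: [-0.072, 0.997, -0.0, -0.002]
contact_force: [-5.4, 1.0, 0.8]
opening: 0.608
[0.54391936 0.05289681 0.1615711 ] 8.282543073930924 tcp in groove [-0.10646509  0.08818942  0.0265711 ]
```

View pics/t4.png

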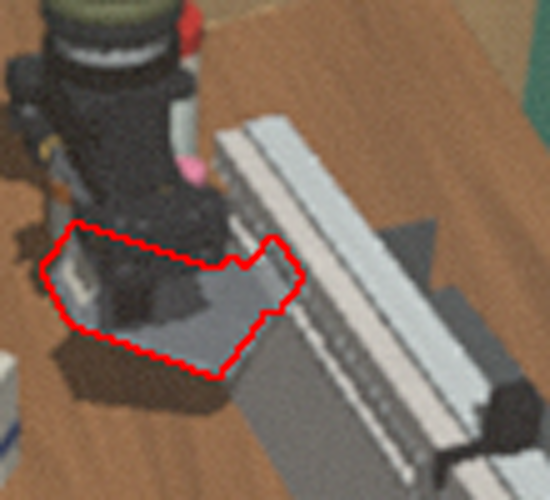

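```bash
python3 -m jog '[{"translation":[0,0,-0.06],"twist":0,"claw":20},{"translation":[0,0,-0.06],"twist":0,"claw":20},{"translation":[0,0,0],"twist":0,"claw":20},{"translation":[0,0,0],"twist":0,"claw":20}]' 50;  python3 -m jog '[{"translation":[-0.05,0,0],"twist":0,"claw":20},{"translation":[0,0,0],"twist":0,"claw":20},{"translation":[0,0,0],"twist":0,"claw":20}]'; python3 -m jog '[{"translation":[-0.05,0,0],"twist":0,"claw":20},{"translation":[0,0,0],"twist":0,"claw":20},{"translation":[0,0,0],"twist":0,"claw":20}]'
```

```text
clock: 9.67
tool_pos: [0.5466, 0.0533, 0.1668]
eef_rot: [-0.072, 0.997, 0.0, 0.001]
contact_force: [-0.1, -0.5, -2.4]
opening: 0.609
clock: 9.92
tool_pos: [0.5479, 0.0536, 0.1663]
eef_rot: [-0.072, 0.997, 0.0, 0.0]
contact_force: [0.7, 1.1, -3.8]
opening: 0.608
clock: 10.17
tool_pos: [0.5497, 0.0539, 0.1663]
eef_rot: [-0.072, 0.997, 0.0, 0.0]
contact_force: [-0.2, 0.2, -2.4]
opening: 0.607
```

```bash
python3 -m jog '[{"translation":[0,0,0],"twist":0,"claw":20},{"translation":[0,0,0],"twist":0,"claw":20},{"translation":[0.01,0,0.11],"twist":0,"claw":20},{"translation":[0.01,0,0.11],"twist":0,"claw":20},{"translation":[0.01,0,0.11],"twist":0,"claw":20},{"translation":[0,0,0.11],"twist":0,"claw":20},{"translation":[0,0,0],"twist":0,"claw":20}]' 8;  python3 -m jog '[{"translation":[0,0,0.1],"twist":0,"claw":20},{"translation":[0,0,0.1],"twist":0,"claw":20},{"translation":[0,0,0.1],"twist":0,"claw":20},{"translation":[0,0,0],"twist":0,"claw":20}]'
python3 - <<'E'
from h import *
d,g,yaw,place=pitchfit('side',.112,-.040,.035,'')
print(tool()[0],np.degrees(yaw),'tcp in groove',grv(tool()[0]))
hsv=cv2.cvtColor(d['img'],cv2.COLOR_RGB2HSV)
s=sil(d,place([np.radians(17),0,0,0]),g[0],g[1],yaw,z0=g[2])
d['img']=d['img'].copy()
e=cv2.morphologyEx((s>.5).astype(np.uint8),cv2.MORPH_GRADIENT,np.ones((2,2)));d['img'][e>0]=[255,0,0]
save(d,'t5.png',(115,215,235,345),5)
E
```

```text
clock: 10.75
tool_pos: [0.548, 0.0536, 0.1477]
eef_rot: [-0.072, 0.997, 0.0, -0.001]
contact_force: [-1.5, 0.2, -1.8]
opening: 0.613
clock: 11.08
tool_pos: [0.5483, 0.0536, 0.1359]
eef_rot: [-0.072, 0.997, 0.0, -0.0]
contact_force: [0.1, 0.5, -0.7]
opening: 0.611
[0.54829535 0.05365008 0.13624942] 8.2807211342205 tcp in groove [-0.1020262   0.0883031   0.00124942]
```

View pics/t5.png

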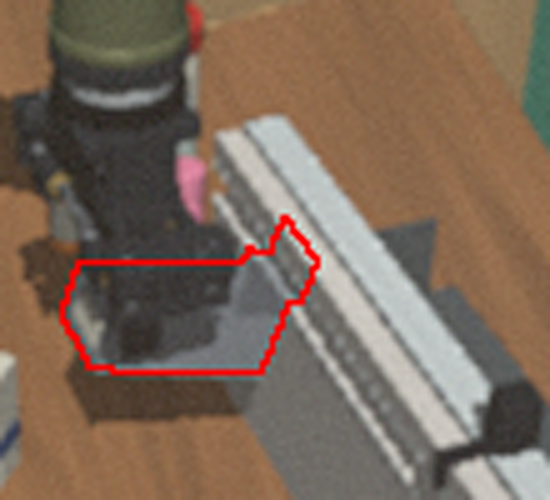

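```bash
python3 -m jog '[{"translation":[0,0,0.1],"twist":0,"claw":20},{"translation":[-0.01,0,0.1],"twist":0,"claw":20},{"translation":[-0.02,0,0.1],"twist":0,"claw":20},{"translation":[-0.02,0,0.1],"twist":0,"claw":20},{"translation":[-0.02,0,0.1],"twist":0,"claw":20},{"translation":[0,0,0],"twist":0,"claw":20}]' 8;  python3 -m jog '[{"translation":[-0.02,0,0.1],"twist":0,"claw":20},{"translation":[-0.01,0,0.1],"twist":0,"claw":20},{"translation":[0,0,0],"twist":0,"claw":20}]';  python3 -m jog '[{"translation":[0,0,0.08],"twist":0,"claw":20},{"translation":[0,0,0],"twist":0,"claw":20}]';  python3 -m jog '[{"translation":[0,0,0.06],"twist":0,"claw":20},{"translation":[0,0,0],"twist":0,"claw":20}]'
```

```text
clock: 11.63
tool_pos: [0.5512, 0.054, 0.1159]
eef_rot: [-0.072, 0.997, 0.0, -0.0]
contact_force: [0.4, -0.3, -0.7]
opening: 0.611
clock: 11.88
tool_pos: [0.5526, 0.0543, 0.1081]
eef_rot: [-0.072, 0.997, 0.0, 0.0]
contact_force: [0.8, -0.3, -1.5]
opening: 0.611
clock: 12.05
tool_pos: [0.5529, 0.0544, 0.1053]
eef_rot: [-0.072, 0.997, 0.0, 0.001]
contact_force: [1.3, 0.3, -0.5]
opening: 0.612
clock: 12.22
tool_pos: [0.5528, 0.0543, 0.103]
eef_rot: [-0.072, 0.997, 0.0, 0.0]
contact_force: [2.0, -0.8, 0.1]
opening: 0.618
```

```bash
python3 -m jog '[{"translation":[0,0,0.06],"twist":0,"claw":20},{"translation":[0,0,0.03],"twist":0,"claw":20},{"translation":[0,0,0],"twist":0,"claw":20}]' 3;  python3 -m jog '[{"translation":[0,0,0],"twist":0,"claw":70},{"translation":[0,0,0],"twist":0,"claw":90},{"translation":[0,0,0],"twist":0,"claw":100},{"translation":[0,0,0],"twist":0,"claw":100},{"translation":[0.1,0,-0.4],"twist":0,"claw":100},{"translation":[0.2,0,-0.8],"twist":0,"claw":100},{"translation":[0.3,0,-0.8],"twist":0,"claw":100},{"translation":[0.3,0,-0.8],"twist":0,"claw":100},{"translation":[0.3,0,-0.8],"twist":0,"claw":100},{"translation":[0,0,0],"twist":0,"claw":100}]'
python3 - <<'E'
from h import *
d=snap('wrist');e=snap('side')
f=lambda i,s:cv2.resize(i,None,fx=s,fy=s,interpolation=cv2.INTER_CUBIC)
a=f(d['img'],.85);b=f(e['img'][115:215,235:345],3.26);cv2.imwrite('pics/t6.png',np.hstack([a,b[:len(a)]])[:,:,::-1])
c,s=np.cos(GY),np.sin(GY)
p=G+[c*-.056-s*.088,s*-.056+c*.088,-.05]
print(p)
for cam in(d,e):
    x,iou,mm=fit(cam,binparts(.112),[p[0],p[1],GY],z0=.085);print(x.round(4),np.degrees(x[2]),iou,grv([*x[:2],.085]))
for l in('long_bin_lip','long_bin'):
  for cm in('wrist','side'): print(l,cm,r.spot_point(l,cm)[:1])
E
```

```text
clock: 12.47
tool_pos: [0.5521, 0.0542, 0.0992]
eef_rot: [-0.072, 0.997, -0.0, -0.0]
contact_force: [0.2, 0.6, -0.8]
opening: 0.61
clock: 13.3
tool_pos: [0.5054, 0.048, 0.2486]
eef_rot: [-0.072, 0.997, 0.0, 0.004]
contact_force: [-0.3, 0.5, -0.8]
opening: 1.001
[0.59388321 0.05999432 0.085     ]
[0.5914 0.0597 0.1387] 7.945624690572375 0.6356860911754934 [-0.05850802  0.08805347 -0.05      ]
[0.6039 0.0524 0.2744] 15.720522468697093 0.4036182546660263 [-0.04719372  0.0790658  -0.05      ]
long_bin_lip wrist [{'location': [344.2, 255.8], 'confidence': 0.62}]
long_bin_lip side [{'location': [158.7, 293.2], 'confidence': 0.55}]
long_bin wrist [{'location': [242.6, 251.0], 'confidence': 0.82}]
long_bin side [{'location': [190.7, 269.9], 'confidence': 0.95}]
```

View pics/t6.png

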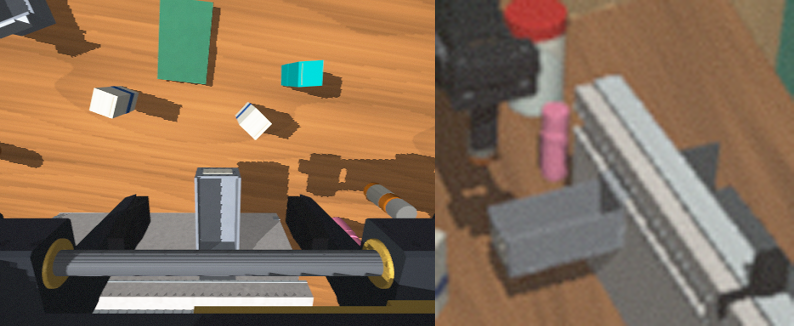

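```bash
python3 -m jog '[{"translation":[0.44,-0.72,-0.12],"twist":0,"claw":100},{"translation":[0.44,-0.72,-0.12],"twist":0,"claw":100},{"translation":[0.44,-0.72,-0.12],"twist":0,"claw":100},{"translation":[0.44,-0.72,-0.12],"twist":0,"claw":100},{"translation":[0.44,-0.72,-0.12],"twist":0,"claw":100},{"translation":[0.44,-0.72,-0.12],"twist":0,"claw":100},{"translation":[0.44,-0.72,-0.12],"twist":0,"claw":100},{"translation":[0.44,-0.72,-0.12],"twist":0,"claw":100},{"translation":[0.44,-0.72,-0.12],"twist":0,"claw":100},{"translation":[0.44,-0.72,-0.12],"twist":0,"claw":100},{"translation":[0,0,0],"twist":0,"claw":100},{"translation":[0,0,0],"twist":0,"claw":100}]'
python3 - <<'E'
from h import *
d=snap('wrist');print(r.spot_point('short_bin','wrist')[:2])
p=onz(d,r.spot_point('short_bin','wrist')[0]['location'],0);print(p)
for y in(-.2,.2):
    x,iou,mm=fit(d,binparts(.084),[p[0],p[1],y]);print(x.round(4),np.degrees(x[2]).round(1),iou)
E
```

```text
clock: 14.6
tool_pos: [0.3711, -0.2647, 0.2904]
eef_rot: [-0.07, 0.998, 0.001, -0.001]
contact_force: [0.6, 0.8, 0.5]
opening: 1.002
[{'location': [145.2, 273.3], 'confidence': 0.9}]
[ 0.35815871 -0.24114028  0.        ]
[ 0.3596 -0.2389  0.4438] 25.4 0.9593252866255586
[ 0.3599 -0.2385  0.445 ] 25.5 0.9713573729968912
```

```bash
python3 -m jog '[{"translation":[0.4,0.25,0],"twist":0,"claw":100},{"translation":[0.41,0.24,0],"twist":0,"claw":100},{"translation":[0,0,0],"twist":-0.96,"claw":100},{"translation":[0,0,0],"twist":-0.96,"claw":100},{"translation":[0,0,0],"twist":-0.96,"claw":100},{"translation":[0,0,0.8],"twist":0,"claw":100},{"translation":[0,0,0.8],"twist":0,"claw":100},{"translation":[0,0,0.8],"twist":0,"claw":100},{"translation":[0,0,0.8],"twist":0,"claw":100},{"translation":[0,0,0.8],"twist":0,"claw":100},{"translation":[0,0,0.8],"twist":0,"claw":100},{"translation":[0,0,0.6],"twist":0,"claw":100},{"translation":[0,0,0],"twist":0,"claw":100},{"translation":[0,0,0],"twist":0,"claw":100}]'
python3 - <<'E'
from h import *
d=snap('wrist')
x,iou,mm=fit(d,binparts(.084),[.36,-.2387,.44]);print(x.round(4),np.degrees(x[2]).round(1),iou)
p,M=tool();yaw=np.arctan2(-M[1,0],-M[0,0]);c,s=np.cos(x[2]),np.sin(x[2]);t=np.array([x[0]-.026*c,x[1]-.026*s,.016]);print(p,np.degrees(yaw),'twist',(np.degrees(yaw-x[2]))/6,'shift',M.T@(t-p)/.04)
E
```

```text
clock: 15.92
tool_pos: [0.3375, -0.2466, 0.0749]
eef_rot: [-0.223, 0.975, 0.001, -0.001]
contact_force: [-0.1, -0.4, -0.2]
opening: 0.999
[ 0.3596 -0.2396  0.4483] 25.7 0.910220158453945
[ 0.33807926 -0.24695673  0.07581971] 25.73459933605252 twist 0.008624816441072583 shift [ 0.08689021 -0.06818809  1.49543415]
```

```bash
python3 -m jog '[{"translation":[0.09,-0.07,0.5],"twist":0,"claw":100},{"translation":[0,0,0.6],"twist":0,"claw":100},{"translation":[0,0,0.38],"twist":0,"claw":100},{"translation":[0,0,0],"twist":0,"claw":40},{"translation":[0,0,0],"twist":0,"claw":20},{"translation":[0,0,0],"twist":0,"claw":20},{"translation":[0,0,0],"twist":0,"claw":20},{"translation":[0,0,0],"twist":0,"claw":20},{"translation":[0,0,0],"twist":0,"claw":20},{"translation":[0,0,0],"twist":0,"claw":20}]' 6
```

```text
clock: 16.8
tool_pos: [0.3311, -0.2505, 0.0447]
eef_rot: [-0.222, 0.975, 0.004, -0.008]
contact_force: [0.0, -0.4, 0.1]
opening: 0.495
```

```bash
python3 -m jog '[{"translation":[0,0,0],"twist":0,"claw":100},{"translation":[0,0,0],"twist":0,"claw":100},{"translation":[0,0,-0.5],"twist":0,"claw":100},{"translation":[-0.5,0,-0.2],"twist":0,"claw":100},{"translation":[-0.5,0,0],"twist":0,"claw":100},{"translation":[0,0,0],"twist":0,"claw":100},{"translation":[0,0,0],"twist":0,"claw":100}]'
python3 - <<'E'
from h import *
d=snap('wrist')
x,iou,mm=fit(d,binparts(.084),[.36,-.2387,.44]);print(x.round(4),np.degrees(x[2]).round(1),iou)
p,M=tool();yaw=np.arctan2(-M[1,0],-M[0,0]);c,s=np.cos(x[2]),np.sin(x[2]);t=np.array([x[0]+.005*c,x[1]+.005*s,.016]);print(p,np.degrees(yaw),'twist',(np.degrees(yaw-x[2]))/6,'shift',M.T@(t-p)/.04, M[:,2],r.get_state()['q'])
E
```

```text
clock: 17.38
tool_pos: [0.3683, -0.2339, 0.0625]
eef_rot: [-0.222, 0.975, 0.003, -0.008]
contact_force: [-1.0, 0.0, -0.7]
opening: 0.988
[ 0.3589 -0.2396  0.4424] 25.3 0.920593965028183
[ 0.36686934 -0.23441828  0.06229375] 25.648139895440522 twist 0.050416370771575486 shift [ 0.09170367 -0.04104385  1.15869431] [-0.01907237  0.00129332 -0.99981727] [ 0.65637795  0.82791552 -0.32232964  2.23450387  1.10697616  0.27160234
  1.35634586]
```

```bash
python3 -m jog '[{"translation":[0.05,-0.04,0.4],"twist":0,"claw":100},{"translation":[0,0,0.4],"twist":0,"claw":100},{"translation":[0,0,0.3],"twist":0,"claw":100},{"translation":[0,0,0],"twist":0,"claw":100},{"translation":[0,0,0],"twist":0,"claw":100}]'
```

```text
clock: 17.85
tool_pos: [0.3655, -0.2379, 0.0241]
eef_rot: [-0.222, 0.975, 0.001, -0.009]
contact_force: [-0.5, 0.4, 0.7]
opening: 1.001
```

```bash
python3 -m jog '[{"translation":[0,0,0],"twist":0,"claw":40},{"translation":[0,0,0],"twist":0,"claw":20},{"translation":[0,0,0],"twist":0,"claw":20},{"translation":[0,0,0],"twist":0,"claw":20},{"translation":[0,0,0],"twist":0,"claw":20},{"translation":[0,0,0],"twist":0,"claw":20},{"translation":[0,0,0],"twist":0,"claw":20},{"translation":[0,0,0],"twist":0,"claw":20},{"translation":[-0.3,0,0],"twist":0,"claw":20},{"translation":[-0.4,0,0],"twist":0,"claw":20},{"translation":[-0.4,0,0],"twist":0,"claw":20},{"translation":[-0.4,0,0],"twist":0,"claw":20},{"translation":[-0.4,0,0],"twist":0,"claw":20},{"translation":[-0.3,0,0],"twist":0,"claw":20},{"translation":[0,0,0],"twist":0,"claw":20}]' 15
 python3 -m jog '[{"translation":[0,0,0],"twist":0,"claw":80},{"translation":[0,0,0],"twist":0,"claw":100},{"translation":[0,0,0],"twist":0,"claw":100},{"translation":[0,0,0],"twist":0,"claw":100},{"translation":[0,0,0],"twist":0,"claw":100},{"translation":[0.4,0,-0.6],"twist":0,"claw":100},{"translation":[0.4,0,0],"twist":0,"claw":100},{"translation":[0,0,0],"twist":0,"claw":100},{"translation":[0,0,0],"twist":0,"claw":100}]'
python3 - <<'E'
from h import *
d=snap('wrist');print(tool()[0])
p0=onz(d,r.spot_point('short_bin','wrist')[0]['location'],0);print(p0)
x,iou,mm=fit(d,binparts(.084),[p0[0],p0[1],.44]);print(x.round(4),np.degrees(x[2]).round(1),iou)
p,M=tool();yaw=np.arctan2(-M[1,0],-M[0,0]);c,s=np.cos(x[2]),np.sin(x[2]);t=np.array([x[0]-.026*c,x[1]-.026*s,.016]);print(p,np.degrees(yaw),'twist',(np.degrees(yaw-x[2]))/6,'shift',M.T@(t-p)/.04, M[:,2])
E
```

```text
clock: 19.1
tool_pos: [0.4455, -0.2008, 0.0239]
eef_rot: [-0.221, 0.975, -0.001, -0.009]
contact_force: [-3.3, -0.5, 12.7]
opening: 0.611
clock: 19.85
tool_pos: [0.4174, -0.2137, 0.0475]
eef_rot: [-0.221, 0.975, 0.001, -0.008]
contact_force: [-0.0, 0.5, 0.5]
opening: 0.998
[ 0.41841404 -0.21309843  0.04735773]
[ 0.43650318 -0.20648367  0.        ]
[ 0.438  -0.204   0.4448] 25.5 0.8820844559581159
[ 0.41883324 -0.21281702  0.04727257] 25.646857446487136 twist 0.026920806561561737 shift [ 0.11361865 -0.01072621  0.78327338] [-0.01353195 -0.00108499 -0.99990785]
```

Bin dragged within reach; grip at the front now.

```bash
python3 -m jog '[{"translation":[0.11,-0.01,0.3],"twist":0,"claw":100},{"translation":[0,0,0.3],"twist":0,"claw":100},{"translation":[0,0,0.18],"twist":0,"claw":100},{"translation":[0,0,0],"twist":0,"claw":40},{"translation":[0,0,0],"twist":0,"claw":20},{"translation":[0,0,0],"twist":0,"claw":20},{"translation":[0,0,0],"twist":0,"claw":20},{"translation":[0,0,0],"twist":0,"claw":20},{"translation":[0,0,0],"twist":0,"claw":20},{"translation":[0,0,0],"twist":0,"claw":20},{"translation":[0,0,0],"twist":0,"claw":20}]' 6
python3 - <<'E'
from h import *
d=snap('side')
p,M=tool();yaw=np.arctan2(-M[1,0],-M[0,0]);print(p,np.degrees(yaw))
x,iou,mm=fit(d,binparts(.084),[.438,-.204,.445]);print(x.round(4),np.degrees(x[2]).round(1),iou)
E
```

```text
clock: 20.87
tool_pos: [0.4138, -0.2158, 0.0167]
eef_rot: [-0.222, 0.975, 0.001, -0.007]
contact_force: [-0.0, 0.1, 3.4]
opening: 0.609
[ 0.413793   -0.21580191  0.01671157] 25.606293400153266
[ 0.4402 -0.2062  0.5412] 31.0 0.5060970205474393
```

```bash
python3 -m jog '[{"translation":[-0.08,0,-0.13],"twist":0,"claw":20},{"translation":[-0.08,0,-0.13],"twist":0,"claw":20},{"translation":[-0.1,0,-0.12],"twist":0,"claw":20},{"translation":[-0.1,0,-0.11],"twist":0,"claw":20},{"translation":[-0.12,0,-0.1],"twist":0,"claw":20},{"translation":[-0.12,0,-0.1],"twist":0,"claw":20},{"translation":[-0.13,0,-0.08],"twist":0,"claw":20},{"translation":[-0.13,0,-0.08],"twist":0,"claw":20},{"translation":[0,0,0],"twist":0,"claw":20},{"translation":[0,0,0],"twist":0,"claw":20}]' 4
python3 -m jog '[{"translation":[0,0,0],"twist":0,"claw":20},{"translation":[0,0,0],"twist":0,"claw":20},{"translation":[0,0,0],"twist":0,"claw":20},{"translation":[0,0,-0.3],"twist":0,"claw":20},{"translation":[0,0,-0.6],"twist":0,"claw":20},{"translation":[0,0,-0.7],"twist":0,"claw":20},{"translation":[0,0,-0.7],"twist":0,"claw":20},{"translation":[0,0,-0.5],"twist":0,"claw":20},{"translation":[0,0,-0.4],"twist":0,"claw":20},{"translation":[0,0,0],"twist":0,"claw":20},{"translation":[0,0,0],"twist":0,"claw":20}]' 50
python3 - <<'E'
from h import *
d,g,yaw,place=pitchfit('side',.084,-.027,.036,'')
print(tool()[0],np.degrees(yaw))
s=sil(d,place([np.radians(35),0,0,0]),g[0],g[1],yaw,z0=g[2])
d['img']=d['img'].copy();ys,xs=np.where(s>.5);y0,x0=int(ys.mean()),int(xs.mean())
e=cv2.morphologyEx((s>.5).astype(np.uint8),cv2.MORPH_GRADIENT,np.ones((2,2)));d['img'][e>0]=[255,0,0]
save(d,'t7.png',(y0-60,y0+60,x0-70,x0+70),5)
E
```

```text
clock: 21.75
tool_pos: [0.446, -0.2004, 0.0501]
eef_rot: [-0.222, 0.975, 0.001, -0.006]
contact_force: [0.6, 0.5, -1.4]
opening: 0.614
clock: 22.67
tool_pos: [0.4462, -0.2011, 0.1777]
eef_rot: [-0.221, 0.975, 0.0, -0.008]
contact_force: [-0.5, -0.1, -3.1]
opening: 0.606
[ 0.4456257  -0.20092241  0.17694574] 25.563063481925496
```

View pics/t7.png

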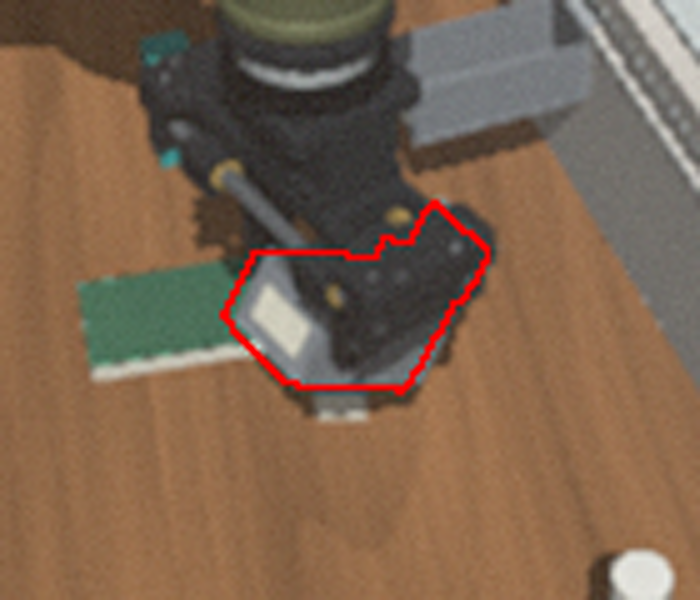

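```bash
python3 -m jog '[{"translation":[-0.3,0.07,0],"twist":0,"claw":20},{"translation":[-0.6,0.14,0],"twist":0,"claw":20},{"translation":[-0.6,0.14,0],"twist":0,"claw":20},{"translation":[-0.6,0.14,0],"twist":0,"claw":20},{"translation":[-0.6,0.14,0],"twist":0,"claw":20},{"translation":[-0.4,0.07,0],"twist":0,"claw":20},{"translation":[0,0,0],"twist":0.96,"claw":20},{"translation":[0,0,0],"twist":0.96,"claw":20},{"translation":[0,0,0],"twist":0.96,"claw":20},{"translation":[0,0,0],"twist":0,"claw":20},{"translation":[0,0,0],"twist":0,"claw":20}]' 50
python3 - <<'E'
from h import *
p,M=tool();print(p,np.degrees(np.arctan2(-M[1,0],-M[0,0])),grv(p))
E
```

```text
clock: 23.63
tool_pos: [0.5464, -0.1208, 0.1751]
eef_rot: [-0.075, 0.997, -0.0, -0.008]
contact_force: [0.9, 0.9, -2.6]
opening: 0.608
[ 0.54635995 -0.12082837  0.17514995] 8.55058792542034 [-0.12912837 -0.08406844  0.04014995]
```

```bash
python3 -m jog '[{"translation":[-0.2,0,0.2],"twist":0,"claw":20},{"translation":[-0.3,0,0.25],"twist":0,"claw":20},{"translation":[-0.3,0,0.22],"twist":0,"claw":20},{"translation":[-0.06,0,0],"twist":0,"claw":20},{"translation":[0,0,0],"twist":0,"claw":20},{"translation":[0,0,0],"twist":0,"claw":20}]' 50
python3 -m jog '[{"translation":[-0.1,0,0],"twist":0,"claw":20},{"translation":[-0.06,0,0],"twist":0,"claw":20},{"translation":[0,0,0],"twist":0,"claw":20},{"translation":[0,0,0],"twist":0,"claw":20}]' 50
python3 -m jog '[{"translation":[-0.05,0,-0.02],"twist":0,"claw":20},{"translation":[0,0,0],"twist":0,"claw":20},{"translation":[0,0,0],"twist":0,"claw":20}]' 50
python3 -c "
from h import *
print(grv(tool()[0]))"
```

```text
clock: 24.13
tool_pos: [0.5792, -0.1166, 0.1478]
eef_rot: [-0.073, 0.997, -0.0, -0.009]
contact_force: [-1.2, 0.7, -7.5]
opening: 0.608
clock: 24.47
tool_pos: [0.5885, -0.1156, 0.15]
eef_rot: [-0.073, 0.997, -0.0, -0.005]
contact_force: [0.0, -0.2, -2.9]
opening: 0.61
clock: 24.72
tool_pos: [0.5895, -0.1154, 0.1505]
eef_rot: [-0.073, 0.997, -0.0, -0.006]
contact_force: [-0.1, -0.8, -2.0]
opening: 0.61
[-0.08560821 -0.08493668  0.01546718]
```

```bash
python3 -m jog '[{"translation":[-0.06,0,-0.03],"twist":0,"claw":20},{"translation":[0,0,0],"twist":0,"claw":20},{"translation":[0,0,0],"twist":0,"claw":20}]' 50
python3 -m jog '[{"translation":[-0.06,0,-0.02],"twist":0,"claw":20},{"translation":[0,0,0],"twist":0,"claw":20},{"translation":[0,0,0],"twist":0,"claw":20}]' 50
python3 -m jog '[{"translation":[-0.06,0,0],"twist":0,"claw":20},{"translation":[0,0,0],"twist":0,"claw":20},{"translation":[0,0,0],"twist":0,"claw":20}]' 50
python3 - <<'E'
from h import *
d,g,yaw,place=pitchfit('side',.084,-.027,.036,'')
print(grv(tool()[0]))
s=sil(d,place([np.radians(35),0,0,0]),g[0],g[1],yaw,z0=g[2])
d['img']=d['img'].copy();ys,xs=np.where(s>.5);y0,x0=int(ys.mean()),int(xs.mean())
e=cv2.morphologyEx((s>.5).astype(np.uint8),cv2.MORPH_GRADIENT,np.ones((2,2)));d['img'][e>0]=[255,0,0]
save(d,'t8.png',(y0-60,y0+60,x0-70,x0+70),5)
E
```

```text
clock: 24.97
tool_pos: [0.5913, -0.1151, 0.1511]
eef_rot: [-0.073, 0.997, -0.0, -0.007]
contact_force: [0.2, -0.1, -2.7]
opening: 0.603
clock: 25.22
tool_pos: [0.5935, -0.1148, 0.1516]
eef_rot: [-0.073, 0.997, -0.0, -0.007]
contact_force: [0.6, 0.9, -2.2]
opening: 0.606
clock: 25.47
tool_pos: [0.5958, -0.1144, 0.1515]
eef_rot: [-0.073, 0.997, -0.0, -0.007]
contact_force: [0.4, 0.0, -1.9]
opening: 0.608
[-0.07939669 -0.0849245   0.01652157]
```

View pics/t8.png

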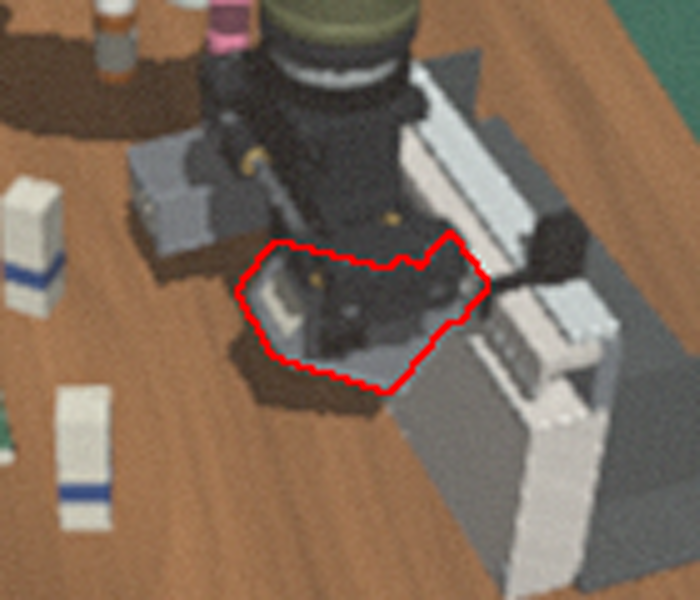

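```bash
python3 -m jog '[{"translation":[-0.05,0,0],"twist":0,"claw":20},{"translation":[0,0,0],"twist":0,"claw":20},{"translation":[0,0,0],"twist":0,"claw":20}]' 50
python3 -m jog '[{"translation":[0,0,0],"twist":0,"claw":20},{"translation":[0,0,0],"twist":0,"claw":20},{"translation":[0,0,0.08],"twist":0,"claw":20},{"translation":[0,0,0.08],"twist":0,"claw":20},{"translation":[-0.01,0,0.08],"twist":0,"claw":20},{"translation":[-0.01,0,0.08],"twist":0,"claw":20},{"translation":[0,0,0],"twist":0,"claw":20}]' 7
python3 -m jog '[{"translation":[0,0,0.08],"twist":0,"claw":20},{"translation":[-0.01,0,0.08],"twist":0,"claw":20},{"translation":[-0.01,0,0.08],"twist":0,"claw":20},{"translation":[-0.01,0,0.08],"twist":0,"claw":20},{"translation":[0,0,0.08],"twist":0,"claw":20},{"translation":[0,0,0],"twist":0,"claw":20}]'
python3 -c "
from h import *
print(grv(tool()[0]))"
```

```text
clock: 25.77
tool_pos: [0.5978, -0.1142, 0.1515]
eef_rot: [-0.073, 0.997, -0.0, -0.007]
contact_force: [-0.2, -0.9, -2.3]
opening: 0.61
clock: 26.35
tool_pos: [0.5981, -0.1142, 0.138]
eef_rot: [-0.073, 0.997, -0.0, -0.008]
contact_force: [-0.0, -0.1, -1.0]
opening: 0.615
clock: 26.85
tool_pos: [0.5993, -0.1139, 0.1221]
eef_rot: [-0.073, 0.997, -0.0, -0.007]
contact_force: [0.3, -0.1, -1.8]
opening: 0.613
[-0.075753   -0.08484752 -0.01293684]
```

```bash
python3 -m jog '[{"translation":[-0.02,0,0.08],"twist":0,"claw":20},{"translation":[-0.03,0,0.08],"twist":0,"claw":20},{"translation":[-0.03,0,0.08],"twist":0,"claw":20},{"translation":[0,0,0],"twist":0,"claw":20}]' 7
python3 -m jog '[{"translation":[-0.02,0,0.08],"twist":0,"claw":20},{"translation":[-0.01,0,0.08],"twist":0,"claw":20},{"translation":[0,0,0],"twist":0,"claw":20}]'
python3 -m jog '[{"translation":[0,0,0.08],"twist":0,"claw":20},{"translation":[0,0,0],"twist":0,"claw":20}]'
python3 -m jog '[{"translation":[0,0,0.06],"twist":0,"claw":20},{"translation":[0,0,0],"twist":0,"claw":20}]' 3
python3 -c "
from h import *
print(grv(tool()[0]))"
```

```text
clock: 27.18
tool_pos: [0.6023, -0.1135, 0.1124]
eef_rot: [-0.073, 0.997, -0.0, -0.007]
contact_force: [0.1, 0.0, -1.0]
opening: 0.614
clock: 27.43
tool_pos: [0.6037, -0.1133, 0.1062]
eef_rot: [-0.073, 0.997, -0.0, -0.007]
contact_force: [0.5, 0.1, -1.7]
opening: 0.613
clock: 27.6
tool_pos: [0.6037, -0.1132, 0.1033]
eef_rot: [-0.073, 0.997, -0.0, -0.007]
contact_force: [1.3, -0.7, -0.9]
opening: 0.612
clock: 27.77
tool_pos: [0.603, -0.1133, 0.1007]
eef_rot: [-0.073, 0.997, -0.0, -0.008]
contact_force: [0.1, 0.0, -0.9]
opening: 0.617
[-0.07203055 -0.08483112 -0.03431307]
```

```bash
python3 -m jog '[{"translation":[0,0,0.05],"twist":0,"claw":20},{"translation":[0,0,0],"twist":0,"claw":20},{"translation":[0,0,0],"twist":0,"claw":70},{"translation":[0,0,0],"twist":0,"claw":90},{"translation":[0,0,0],"twist":0,"claw":100},{"translation":[0,0,0],"twist":0,"claw":100},{"translation":[0.1,0,-0.4],"twist":0,"claw":100},{"translation":[0.3,0,-0.8],"twist":0,"claw":100},{"translation":[0.4,0,-0.8],"twist":0,"claw":100},{"translation":[0.5,0,-0.8],"twist":0,"claw":100},{"translation":[0.6,0,-0.8],"twist":0,"claw":100},{"translation":[0,0,0],"twist":0,"claw":100},{"translation":[0,0,0],"twist":0,"claw":100}]'
python3 - <<'E'
from h import *
d=snap('wrist');e=snap('side');n=snap('scene')
c,s=np.cos(GY),np.sin(GY)
W=lambda v:G+[c*v[0]-s*v[1],s*v[0]+c*v[1],v[2]]
p=W([-.044,-.085,-.05])
x,iou,mm=fit(d,binparts(.084),[p[0],p[1],GY],z0=.085);print(x.round(4),np.degrees(x[2]),iou,grv([*x[:2],.085]))
d['img']=d['img'].copy()
for cam in(d,e,n):
    cam['img']=cam['img'].copy()
    for L,y in((.112,.088),(.084,-.085)):
        p=W([-L/2-.002,y,-.05])
        m=sil(cam,binparts(L),p[0],p[1],GY,z0=.085)
        g=cv2.morphologyEx((m>.5).astype(np.uint8),cv2.MORPH_GRADIENT,np.ones((2,2)));cam['img'][g>0]=[255,0,0]
f=lambda i,k:cv2.resize(i,None,fx=k,fy=k,interpolation=cv2.INTER_CUBIC)
a=f(e['img'][130:260,235:365],3);b=f(n['img'][150:280,210:340],3)
cv2.imwrite('pics/t9.png',np.hstack([a,b])[:,:,::-1])
E
```

```text
clock: 28.85
tool_pos: [0.5303, -0.1247, 0.2459]
eef_rot: [-0.072, 0.997, -0.001, -0.006]
contact_force: [0.7, -0.5, -0.4]
opening: 0.996
[ 0.6298 -0.1091  0.1461] 8.37041635104091 0.6225877831275446 [-0.04483289 -0.0845001  -0.05      ]
```

View pics/t9.png

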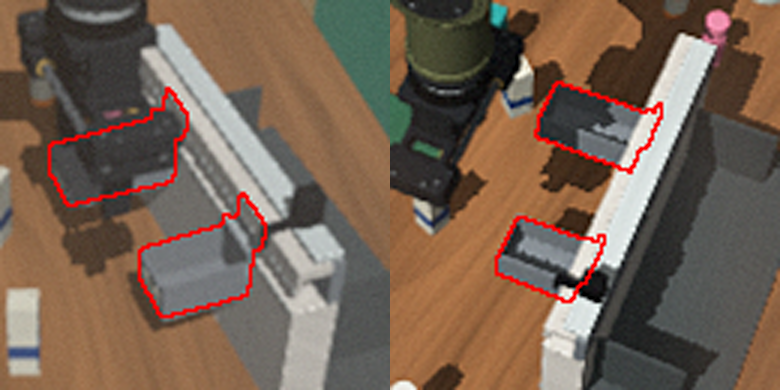

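```bash
python3 -m jog '[{"translation":[-0.06,0.6,-0.3],"twist":0,"claw":80},{"translation":[-0.06,0.9,-0.1],"twist":0,"claw":80},{"translation":[-0.06,0.9,-0.1],"twist":0,"claw":80},{"translation":[-0.06,0.9,-0.1],"twist":0,"claw":80},{"translation":[-0.06,0.9,-0.1],"twist":0,"claw":80},{"translation":[-0.06,0.9,-0.1],"twist":0,"claw":80},{"translation":[-0.06,0.9,-0.1],"twist":0,"claw":80},{"translation":[-0.06,0.9,-0.1],"twist":0,"claw":80},{"translation":[-0.06,0.9,-0.1],"twist":0,"claw":80},{"translation":[-0.06,0.9,-0.1],"twist":0,"claw":80},{"translation":[-0.06,0.9,-0.1],"twist":0,"claw":80},{"translation":[-0.06,0.9,-0.1],"twist":0,"claw":80},{"translation":[0,0,0],"twist":-1,"claw":80},{"translation":[0,0,0],"twist":0,"claw":80}]'
cat >> h.py <<'E'
def go(t,yaw):
    p,M=tool();y=np.arctan2(-M[1,0],-M[0,0])
    print('tcp',p.round(4),'yaw',np.degrees(y).round(1),'twist',round(np.degrees(y-yaw)/6,2),'shift(now axes)',(M.T@(np.array(t)-p)/.04).round(2),'grv',grv(p).round(4))
def objfit(label,near,cam='wrist'):
    d=snap(cam);best=None
    for o in r.spot_point(label,cam):
        p=onz(d,o['location'],0)
        if np.linalg.norm(p[:2]-near)<.05 and (best is None): best=(o,p)
    p0=best[1] if best else np.array([*near,0]);print(label,'net',p0.round(4),best and best[0]['confidence'])
    for off in (0,):
        if 'bottle' in label: mask=None
        parts=bottle() if 'bottle' in label else carton()
        x,iou,mm=objmask(d,parts,p0)
        print('fit',x.round(4),np.degrees(x[2]).round(1),iou.round(3))
    return x
def objmask(d,parts,p0):
    best=None
    for t in(0,.4,.8,1.2) if len(parts[0])==8 else (0,):
        m0=sil(d,parts,p0[0],p0[1],t)
        roi=cv2.dilate((m0>.3).astype(np.uint8),np.ones((41,41)))
        img=d['img'].astype(int);hsv=cv2.cvtColor(d['img'],cv2.COLOR_RGB2HSV)
        mask=np.full(m0.shape,cv2.GC_BGD,np.uint8);mask[roi>0]=cv2.GC_PR_BGD
        mask[m0>.5]=cv2.GC_PR_FGD;mask[cv2.erode((m0>.5).astype(np.uint8),np.ones((7,7)))>0]=cv2.GC_FGD
        mask[(roi>0)&(hsv[...,1]<70)&(hsv[...,2]>110)]=cv2.GC_FGD
        cv2.grabCut(np.ascontiguousarray(d['img'][:,:,::-1]),mask,None,np.zeros((1,65)),np.zeros((1,65)),4,cv2.GC_INIT_WITH_MASK)
        fg=((mask==1)|(mask==3)).astype(np.uint8)
        q=fit(d,parts,[p0[0],p0[1],t],mask=fg,pad=20)
        if best is None or q[1]>best[1]:best=q
    return best
E
python3 - <<'E'
from h import *
x=objfit('bottle1',np.array([.564,.322]))
go([x[0],x[1],.047],np.radians(14))
E
```

```text
clock: 30.17
tool_pos: [0.4973, 0.2992, 0.2983]
eef_rot: [-0.129, 0.992, 0.001, -0.009]
contact_force: [0.2, -0.0, 0.1]
opening: 0.8
bottle1 net [0.5574 0.3196 0.    ] 0.57
fit [5.652e-01 3.196e-01 2.000e-04] 0.0 0.93
tcp [0.4987 0.2948 0.2981] yaw 14.2 twist 0.03 shift(now axes) [-1.87  0.19  6.25] grv [-0.1163  0.3341  0.1631]
```

```bash
python3 -m jog '[{"translation":[-0.93,0.1,0],"twist":0,"claw":80},{"translation":[-0.94,0.09,0],"twist":0,"claw":80},{"translation":[0,0,0.8],"twist":0,"claw":80},{"translation":[0,0,0.9],"twist":0,"claw":80},{"translation":[0,0,0.9],"twist":0,"claw":80},{"translation":[0,0,0.9],"twist":0,"claw":80},{"translation":[0,0,0.7],"twist":0,"claw":80},{"translation":[0,0,0],"twist":0,"claw":80},{"translation":[0,0,0],"twist":0,"claw":80}]'
python3 - <<'E'
from h import *
x=objfit('bottle1',np.array([.565,.32]))
go([x[0],x[1],.047],np.radians(14))
E
```

```text
clock: 31.02
tool_pos: [0.5667, 0.3188, 0.1293]
eef_rot: [-0.123, 0.992, -0.001, -0.009]
contact_force: [0.5, -0.1, 0.9]
opening: 0.797
bottle1 net [0.564  0.3208 0.    ] 0.78
fit [0.5651 0.3202 0.0801] 4.6 0.946
tcp [0.5681 0.3213 0.1326] yaw 14.2 twist 0.03 shift(now axes) [ 0.05 -0.02  2.14] grv [-0.0438  0.3503 -0.0024]
```

```bash
python3 -m jog '[{"translation":[0.05,0,0.7],"twist":0,"claw":80},{"translation":[0,0,0.8],"twist":0,"claw":80},{"translation":[0,0,0.6],"twist":0,"claw":80},{"translation":[0,0,0],"twist":0,"claw":30},{"translation":[0,0,0],"twist":0,"claw":10},{"translation":[0,0,0],"twist":0,"claw":10},{"translation":[0,0,0],"twist":0,"claw":10},{"translation":[0,0,0],"twist":0,"claw":10},{"translation":[0,0,0],"twist":0,"claw":10},{"translation":[0,0,0],"twist":0,"claw":10}]' 20
python3 -m jog '[{"translation":[0,0,0],"twist":0,"claw":10},{"translation":[0,0,-0.5],"twist":0,"claw":10},{"translation":[0,0,-0.8],"twist":0,"claw":10},{"translation":[0,0,-0.8],"twist":0,"claw":10},{"translation":[0,0,-0.8],"twist":0,"claw":10},{"translation":[0,0,-0.8],"twist":0,"claw":10},{"translation":[0,0,0],"twist":1,"claw":10},{"translation":[0,0,0],"twist":0,"claw":10}]'
python3 - <<'E'
from h import *
c,s=np.cos(GY),np.sin(GY)
W=lambda v:G+[c*v[0]-s*v[1],s*v[0]+c*v[1],v[2]]
t=W([-.058+.024,.088,0]);t[2]=.195;print(t);go(t,GY)
E
```

```text
clock: 31.95
tool_pos: [0.5643, 0.3209, 0.048]
eef_rot: [-0.125, 0.992, 0.0, -0.006]
contact_force: [0.3, -1.3, 4.9]
opening: 0.337
clock: 32.62
tool_pos: [0.5665, 0.3218, 0.1971]
eef_rot: [-0.071, 0.997, 0.001, -0.006]
contact_force: [-0.9, 0.4, -2.0]
opening: 0.337
[0.61565278 0.06317016 0.195     ]
tcp [0.5665 0.3218 0.1971] yaw 8.2 twist -0.02 shift(now axes) [-0.3  -6.58  0.04] grv [-0.0453  0.351   0.0621]
```

```bash
python3 -m jog '[{"translation":[-0.03,-0.5,0],"twist":0,"claw":10},{"translation":[-0.04,-0.8,0],"twist":0,"claw":10},{"translation":[-0.04,-0.9,0],"twist":0,"claw":10},{"translation":[-0.04,-0.9,0],"twist":0,"claw":10},{"translation":[-0.04,-0.9,0],"twist":0,"claw":10},{"translation":[-0.04,-0.9,0],"twist":0,"claw":10},{"translation":[-0.04,-0.9,0],"twist":0,"claw":10},{"translation":[-0.03,-0.78,0],"twist":0,"claw":10},{"translation":[0,0,0],"twist":0,"claw":10},{"translation":[0,0,0],"twist":0,"claw":10},{"translation":[0,0,0],"twist":0,"claw":10}]'
python3 - <<'E'
from h import *
c,s=np.cos(GY),np.sin(GY)
W=lambda v:G+[c*v[0]-s*v[1],s*v[0]+c*v[1],v[2]]
t=W([-.058+.024,.088,0]);t[2]=.137;go(t,GY)
E
```

```text
clock: 33.53
tool_pos: [0.6148, 0.063, 0.1936]
eef_rot: [-0.074, 0.997, 0.0, -0.008]
contact_force: [-0.4, -0.6, -0.8]
opening: 0.334
tcp [0.6148 0.063  0.1936] yaw 8.5 twist 0.03 shift(now axes) [-0.05 -0.    1.41] grv [-0.0349  0.088   0.0586]
```

```bash
python3 -m jog '[{"translation":[-0.02,0,0.4],"twist":0,"claw":10},{"translation":[0,0,0.4],"twist":0,"claw":10},{"translation":[0,0,0.3],"twist":0,"claw":10},{"translation":[0,0,0.16],"twist":0,"claw":10},{"translation":[0,0,0],"twist":0,"claw":10},{"translation":[0,0,0],"twist":0,"claw":10}]'
python3 -m jog '[{"translation":[0,0,0.06],"twist":0,"claw":10},{"translation":[0,0,0.06],"twist":0,"claw":10},{"translation":[0,0,0],"twist":0,"claw":10}]'
```

```text
clock: 34.03
tool_pos: [0.6156, 0.0631, 0.1441]
eef_rot: [-0.073, 0.997, -0.0, -0.008]
contact_force: [0.2, 0.4, -0.1]
opening: 0.337
clock: 34.28
tool_pos: [0.6158, 0.0622, 0.1394]
eef_rot: [-0.073, 0.997, -0.0, -0.007]
contact_force: [0.0, -0.4, -0.4]
opening: 0.334
```

```bash
python3 -m jog '[{"translation":[0,0,0.05],"twist":0,"claw":10},{"translation":[0,0,0],"twist":0,"claw":10},{"translation":[0,0,0],"twist":0,"claw":10}]'; python3 -m jog '[{"translation":[0,0,0.04],"twist":0,"claw":10},{"translation":[0,0,0],"twist":0,"claw":10},{"translation":[0,0,0],"twist":0,"claw":10}]'
```

```text
clock: 34.53
tool_pos: [0.6157, 0.0621, 0.1374]
eef_rot: [-0.073, 0.997, -0.0, -0.007]
contact_force: [-0.4, -0.1, 0.5]
opening: 0.335
clock: 34.78
tool_pos: [0.6156, 0.0622, 0.1357]
eef_rot: [-0.073, 0.997, -0.0, -0.007]
contact_force: [-0.0, 0.3, -0.2]
opening: 0.33
```

```bash
python3 -m jog '[{"translation":[0,0,0],"twist":0,"claw":60},{"translation":[0,0,0],"twist":0,"claw":60},{"translation":[0,0,0],"twist":0,"claw":60},{"translation":[0,0,-0.3],"twist":0,"claw":60},{"translation":[0,0,-0.8],"twist":0,"claw":60},{"translation":[0,0,-0.9],"twist":0,"claw":60},{"translation":[0,0,-0.9],"twist":0,"claw":60},{"translation":[0.36,-0.84,-0.12],"twist":0,"claw":80},{"translation":[0.36,-0.84,-0.12],"twist":0,"claw":80},{"translation":[0.36,-0.84,-0.12],"twist":0,"claw":80},{"translation":[0.36,-0.84,-0.12],"twist":0,"claw":80},{"translation":[0.36,-0.84,-0.12],"twist":0,"claw":80},{"translation":[0.36,-0.84,-0.12],"twist":0,"claw":80},{"translation":[0.36,-0.84,-0.12],"twist":0,"claw":80},{"translation":[0.36,-0.84,-0.12],"twist":0,"claw":80},{"translation":[0.36,-0.84,-0.12],"twist":0,"claw":80},{"translation":[0.36,-0.84,-0.12],"twist":0,"claw":80},{"translation":[0,0,0],"twist":0,"claw":80},{"translation":[0,0,0],"twist":0,"claw":80}]'
python3 - <<'E'
from h import *
x=objfit('bottle1',np.array([.58,-.306]))
go([x[0],x[1],.047],GY)
for cm in('side','scene'):
    d=snap(cm)
    for o in r.spot_point('bottle1',cm)[:5]:
        q=onz(d,o['location'],.088);print(cm,round(o['confidence'],2),grv(q).round(3))
    m,iou,_=objmask(d,bottle(),q) if 0 else (0,0,0)
E
```

```text
clock: 36.37
tool_pos: [0.5233, -0.2937, 0.3025]
eef_rot: [-0.07, 0.998, -0.001, -0.007]
contact_force: [0.3, 1.1, 0.1]
opening: 0.798
bottle1 net [ 0.5828 -0.3046  0.    ] 0.72
fit [ 0.5846 -0.3077  0.1484] 8.5 0.925
tcp [ 0.5246 -0.2896  0.3025] yaw 8.4 twist 0.02 shift(now axes) [-1.5  -0.67  6.37] grv [-0.175  -0.2479  0.1675]
side 0.93 [-0.153 -0.337 -0.047]
scene 0.62 [-0.039  0.089 -0.047]
scene 0.51 [ 0.034  0.243 -0.047]
scene 0.48 [-0.106 -0.294 -0.047]
scene 0.2 [ 0.053  0.36  -0.047]
```

```bash
python3 -m jog '[{"translation":[-0.75,-0.34,0],"twist":0,"claw":80},{"translation":[-0.75,-0.33,0],"twist":0,"claw":80},{"translation":[0,0,0.8],"twist":0,"claw":80},{"translation":[0,0,0.9],"twist":0,"claw":80},{"translation":[0,0,0.9],"twist":0,"claw":80},{"translation":[0,0,0.9],"twist":0,"claw":80},{"translation":[0,0,0.7],"twist":0,"claw":80},{"translation":[0,0,0],"twist":0,"claw":80},{"translation":[0,0,0],"twist":0,"claw":80}]'
python3 - <<'E'
from h import *
x=objfit('bottle1',np.array([.5835,-.306]))
go([x[0],x[1],.047],GY)
E
```

```text
clock: 37.42
tool_pos: [0.5847, -0.3078, 0.1321]
eef_rot: [-0.073, 0.997, 0.0, -0.008]
contact_force: [0.3, 0.0, 0.8]
opening: 0.799
bottle1 net [ 0.5865 -0.3064  0.    ] 0.79
fit [ 0.5842 -0.3085  0.1004] 5.8 0.947
tcp [ 0.5869 -0.3085  0.1351] yaw 8.4 twist 0.01 shift(now axes) [0.04 0.01 2.2 ] grv [-1.161e-01 -2.757e-01  1.000e-04]
```

```bash
python3 -m jog '[{"translation":[0.04,0,0.7],"twist":0,"claw":80},{"translation":[0,0,0.8],"twist":0,"claw":80},{"translation":[0,0,0.64],"twist":0,"claw":80},{"translation":[0,0,0],"twist":0,"claw":30},{"translation":[0,0,0],"twist":0,"claw":10},{"translation":[0,0,0],"twist":0,"claw":10},{"translation":[0,0,0],"twist":0,"claw":10},{"translation":[0,0,0],"twist":0,"claw":10},{"translation":[0,0,0],"twist":0,"claw":10},{"translation":[0,0,0],"twist":0,"claw":10}]' 20
python3 -m jog '[{"translation":[0,0,0],"twist":0,"claw":10},{"translation":[0,0,-0.5],"twist":0,"claw":10},{"translation":[0,0,-0.9],"twist":0,"claw":10},{"translation":[0,0,-0.9],"twist":0,"claw":10},{"translation":[0,0,-0.9],"twist":0,"claw":10},{"translation":[0,0,-0.9],"twist":0,"claw":10},{"translation":[0,0,0],"twist":0,"claw":10},{"translation":[0,0,0],"twist":0,"claw":10}]'
python3 - <<'E'
from h import *
c,s=np.cos(GY),np.sin(GY)
W=lambda v:G+[c*v[0]-s*v[1],s*v[0]+c*v[1],v[2]]
t=W([-.058-.025,.088,0]);t[2]=.205;print(t);go(t,GY)
E
```

```text
clock: 38.35
tool_pos: [0.583, -0.3095, 0.0486]
eef_rot: [-0.073, 0.997, -0.001, -0.006]
contact_force: [-0.6, 0.2, 4.1]
opening: 0.334
clock: 39.02
tool_pos: [0.5857, -0.3093, 0.2135]
eef_rot: [-0.072, 0.997, -0.001, -0.005]
contact_force: [-0.8, -0.5, -1.4]
opening: 0.333
[0.56716601 0.0560967  0.205     ]
tcp [ 0.5857 -0.3093  0.2135] yaw 8.3 twist 0.0 shift(now axes) [-0.86  9.11  0.19] grv [-0.1174 -0.2762  0.0785]
```

```bash
python3 -m jog '[{"translation":[-0.05,0.5,0],"twist":0,"claw":10},{"translation":[-0.08,0.9,0],"twist":0,"claw":10},{"translation":[-0.08,0.9,0],"twist":0,"claw":10},{"translation":[-0.08,0.9,0],"twist":0,"claw":10},{"translation":[-0.08,0.9,0],"twist":0,"claw":10},{"translation":[-0.08,0.9,0],"twist":0,"claw":10},{"translation":[-0.08,0.9,0],"twist":0,"claw":10},{"translation":[-0.08,0.9,0],"twist":0,"claw":10},{"translation":[-0.08,0.9,0],"twist":0,"claw":10},{"translation":[-0.08,0.9,0],"twist":0,"claw":10},{"translation":[-0.05,0.51,0],"twist":0,"claw":10},{"translation":[0,0,0],"twist":0,"claw":10},{"translation":[0,0,0],"twist":0,"claw":10},{"translation":[0,0,0],"twist":0,"claw":10}]'
python3 - <<'E'
from h import *
c,s=np.cos(GY),np.sin(GY)
W=lambda v:G+[c*v[0]-s*v[1],s*v[0]+c*v[1],v[2]]
t=W([-.058-.025,.088,0]);t[2]=.136;go(t,GY)
E
```

```text
clock: 40.18
tool_pos: [0.5635, 0.0546, 0.2095]
eef_rot: [-0.072, 0.997, -0.001, -0.009]
contact_force: [0.2, -0.8, -1.2]
opening: 0.331
tcp [0.5635 0.0546 0.2095] yaw 8.3 twist -0.01 shift(now axes) [-0.13  0.03  1.83] grv [-0.0868  0.087   0.0745]
```

```bash
python3 -m jog '[{"translation":[-0.11,0.03,0.4],"twist":0,"claw":10},{"translation":[0,0,0.5],"twist":0,"claw":10},{"translation":[0,0,0.4],"twist":0,"claw":10},{"translation":[0,0,0.3],"twist":0,"claw":10},{"translation":[0,0,0.1],"twist":0,"claw":10},{"translation":[0,0,0],"twist":0,"claw":10},{"translation":[0,0,0.06],"twist":0,"claw":10},{"translation":[0,0,0],"twist":0,"claw":10},{"translation":[0,0,0],"twist":0,"claw":10}]'
python3 -m jog '[{"translation":[0,0,0.05],"twist":0,"claw":10},{"translation":[0,0,0],"twist":0,"claw":10},{"translation":[0,0,0],"twist":0,"claw":10}]'
```

```text
clock: 40.93
tool_pos: [0.5679, 0.058, 0.1412]
eef_rot: [-0.073, 0.997, -0.0, -0.007]
contact_force: [0.0, -0.3, -0.3]
opening: 0.334
clock: 41.18
tool_pos: [0.5675, 0.058, 0.1387]
eef_rot: [-0.073, 0.997, -0.0, -0.007]
contact_force: [0.2, 0.0, -0.8]
opening: 0.333
```

```bash
python3 -m jog '[{"translation":[0,0,0.06],"twist":0,"claw":10},{"translation":[0,0,0],"twist":0,"claw":10},{"translation":[0,0,0],"twist":0,"claw":60},{"translation":[0,0,0],"twist":0,"claw":60},{"translation":[0,0,0],"twist":0,"claw":60},{"translation":[0,0,-0.3],"twist":0,"claw":60},{"translation":[0,0,-0.8],"twist":0,"claw":60},{"translation":[0,0,-0.9],"twist":0,"claw":60},{"translation":[0,0,-0.9],"twist":0,"claw":60},{"translation":[0,0,-0.9],"twist":0,"claw":60},{"translation":[0,-0.8,0],"twist":0,"claw":45},{"translation":[0,-0.9,0],"twist":0,"claw":45},{"translation":[0,-0.9,0],"twist":0,"claw":45},{"translation":[0,-0.9,0],"twist":0,"claw":45},{"translation":[0,-0.9,0],"twist":0,"claw":45},{"translation":[0,-0.9,0],"twist":0,"claw":45},{"translation":[0,0,0],"twist":0,"claw":45},{"translation":[0,0,0],"twist":0,"claw":45}]'
python3 - <<'E'
from h import *
c,s=np.cos(GY),np.sin(GY)
W=lambda v:G+[c*v[0]-s*v[1],s*v[0]+c*v[1],v[2]]
for cm in('side','scene','wrist'):
    d=snap(cm)
    for l,z in(('bottle1',.088),('pointer_grip',.223)):
      for o in r.spot_point(l,cm)[:3]:
        q=onz(d,o['location'],z);print(cm,l,round(o['confidence'],2),grv(q).round(3))
t=W([.030,-.136,0]);t[2]=.2;go(t,GY)
E
```

```text
clock: 42.68
tool_pos: [0.6, -0.1545, 0.2883]
eef_rot: [-0.07, 0.998, -0.001, -0.007]
contact_force: [0.1, 0.5, 0.9]
opening: 0.45
side bottle1 0.57 [-0.022  0.182 -0.047]
side bottle1 0.49 [-0.033  0.09  -0.047]
side pointer_grip 0.63 [ 0.025 -0.143  0.088]
scene bottle1 0.64 [-0.081  0.097 -0.047]
scene bottle1 0.48 [-0.007  0.129 -0.047]
scene bottle1 0.41 [ 0.026  0.243 -0.047]
scene pointer_grip 0.5 [ 0.024 -0.13   0.088]
wrist bottle1 0.76 [-0.084  0.09  -0.047]
wrist bottle1 0.74 [-0.037  0.083 -0.047]
wrist pointer_grip 0.73 [ 0.028 -0.141  0.088]
tcp [ 0.6003 -0.1507  0.2881] yaw 8.4 twist 0.02 shift(now axes) [-2.78 -0.37  2.16] grv [-0.08   -0.1214  0.1531]
```

```bash
python3 -m jog '[{"translation":[-0.7,-0.1,0],"twist":0,"claw":60},{"translation":[-0.7,-0.1,0],"twist":0,"claw":60},{"translation":[-0.7,-0.1,0],"twist":0,"claw":60},{"translation":[-0.68,-0.1,0],"twist":0,"claw":60},{"translation":[0,0,0],"twist":0,"claw":60},{"translation":[0,0,0],"twist":0,"claw":60}]'
python3 - <<'E'
from h import *
c,s=np.cos(GY),np.sin(GY)
W=lambda v:G+[c*v[0]-s*v[1],s*v[0]+c*v[1],v[2]]
d=snap('wrist')
for o in r.spot_point('pointer_grip','wrist')[:2]: print(o['confidence'],grv(onz(d,o['location'],.223)).round(4))
t=W([.030,-.138,0]);t[2]=.2;go(t,GY)
f=lambda i,k:cv2.resize(i,None,fx=k,fy=k)
e=snap('side');cv2.imwrite('pics/t10.png',np.hstack([f(d['img'],.9),f(e['img'],.9)[:,180:]])[:,:,::-1])
E
```

```text
clock: 43.63
tool_pos: [0.7131, -0.15, 0.2853]
eef_rot: [-0.073, 0.997, 0.0, -0.008]
contact_force: [-0.3, 0.3, 0.1]
opening: 0.597
0.62 [ 0.0269 -0.1392  0.088 ]
0.25 [-0.0578 -0.2713  0.088 ]
tcp [ 0.7118 -0.151   0.2862] yaw 8.4 twist 0.01 shift(now axes) [-0.03 -0.01  2.15] grv [ 0.0302 -0.1378  0.1512]
```

View pics/t10.png

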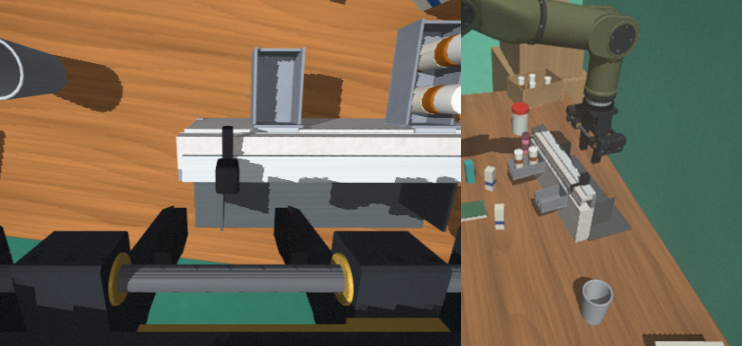

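```bash
python3 -m jog '[{"translation":[0,0,0.7],"twist":0,"claw":60},{"translation":[0,0,0.8],"twist":0,"claw":60},{"translation":[0,0,0.5],"twist":0,"claw":60},{"translation":[0,0,0],"twist":0,"claw":60},{"translation":[0,0,0],"twist":0,"claw":10},{"translation":[0,0,0],"twist":0,"claw":5},{"translation":[0,0,0],"twist":0,"claw":5},{"translation":[0,0,0],"twist":0,"claw":5},{"translation":[0,0,0],"twist":0,"claw":5},{"translation":[0,0,0],"twist":0,"claw":5}]' 15
python3 -c "
from h import *
c,s=np.cos(GY),np.sin(GY)
W=lambda v:G+[c*v[0]-s*v[1],s*v[0]+c*v[1],v[2]]
t=W([.030,.088,0]);t[2]=.205;go(t,GY)"
```

```text
clock: 44.62
tool_pos: [0.7121, -0.1517, 0.2077]
eef_rot: [-0.072, 0.997, -0.001, -0.006]
contact_force: [-0.4, -1.6, 4.0]
opening: 0.226
tcp [ 0.7121 -0.1517  0.2077] yaw 8.3 twist 0.0 shift(now axes) [0.01 5.66 0.06] grv [ 0.0305 -0.1385  0.0727]
```

```bash
python3 -m jog '[{"translation":[0,0.2,0],"twist":0,"claw":5},{"translation":[0,0.5,0],"twist":0,"claw":5},{"translation":[0,0.6,0],"twist":0,"claw":5},{"translation":[0,0.6,0],"twist":0,"claw":5},{"translation":[0,0.6,0],"twist":0,"claw":5},{"translation":[0,0.6,0],"twist":0,"claw":5},{"translation":[0,0.6,0],"twist":0,"claw":5},{"translation":[0,0.6,0],"twist":0,"claw":5},{"translation":[0,0.6,0],"twist":0,"claw":5},{"translation":[0,0.5,0],"twist":0,"claw":5},{"translation":[0,0.24,0],"twist":0,"claw":5},{"translation":[0,0,0],"twist":0,"claw":5},{"translation":[0,0,0],"twist":0,"claw":5}]'
python3 -c "
from h import *
c,s=np.cos(GY),np.sin(GY)
W=lambda v:G+[c*v[0]-s*v[1],s*v[0]+c*v[1],v[2]]
t=W([.030,.088,0]);t[2]=.205;go(t,GY)"
```

```text
clock: 45.7
tool_pos: [0.6798, 0.0734, 0.2077]
eef_rot: [-0.073, 0.997, 0.001, -0.006]
contact_force: [1.1, 0.9, 7.1]
opening: 0.227
tcp [0.6798 0.0734 0.2077] yaw 8.4 twist 0.01 shift(now axes) [ 0.02 -0.02  0.07] grv [0.0309 0.0888 0.0727]
```

```bash
python3 -m jog '[{"translation":[0,0,0],"twist":0,"claw":50},{"translation":[0,0,0],"twist":0,"claw":50},{"translation":[0,0,0],"twist":0,"claw":50},{"translation":[0,0,-0.5],"twist":0,"claw":50},{"translation":[0,0,-0.8],"twist":0,"claw":50},{"translation":[0,0,-0.9],"twist":0,"claw":80},{"translation":[0.8,0.17,0],"twist":0,"claw":80},{"translation":[0.8,0.17,0],"twist":0,"claw":80},{"translation":[0.8,0.17,0],"twist":0,"claw":80},{"translation":[0.8,0.17,0],"twist":0,"claw":80},{"translation":[0.8,0.17,0],"twist":0,"claw":80},{"translation":[0.8,0.17,0],"twist":0,"claw":80},{"translation":[0.8,0.17,0],"twist":0,"claw":80},{"translation":[0.8,0.17,0],"twist":0,"claw":80},{"translation":[0,0,0],"twist":0,"claw":80},{"translation":[0,0,0],"twist":0,"claw":80},{"translation":[0,0,0],"twist":0,"claw":80}]'
python3 - <<'E'
from h import *
x=objfit('carton1',np.array([.472,.09]))
y=objfit('carton1',np.array([.476,-.094]))
t=objfit('carton1',np.array([.415,.14]))
go([x[0],x[1],.047],GY)
for cm in('side','scene'):
    d=snap(cm)
    for o in r.spot_point('pointer_grip',cm)[:1]: print(cm,o['confidence'],grv(onz(d,o['location'],.223)).round(4))
E
```

```text
clock: 47.12
tool_pos: [0.4197, 0.0881, 0.2983]
eef_rot: [-0.072, 0.997, -0.0, -0.007]
contact_force: [1.3, -0.1, 0.5]
opening: 0.803
carton1 net [0.4685 0.0882 0.    ] 0.75
fit [0.4725 0.0897 0.9659] 55.3 0.968
carton1 net [ 0.4678 -0.0957  0.    ] 0.67
fit [ 0.4734 -0.096   1.361 ] 78.0 0.967
carton1 net [0.4042 0.1409 0.    ] 0.85
fit [0.4051 0.1413 0.1733] 9.9 0.972
tcp [0.4195 0.0888 0.298 ] yaw 8.3 twist -0.0 shift(now axes) [-1.41 -0.17  6.25] grv [-0.2244  0.1416  0.163 ]
side 0.44 [0.0193 0.0864 0.088 ]
scene 0.59 [-0.2067 -0.0745  0.088 ]
```

```bash
python3 -m jog '[{"translation":[-0.7,-0.08,0],"twist":0,"claw":80},{"translation":[-0.71,-0.09,0],"twist":0,"claw":80},{"translation":[0,0,0.5],"twist":0.9,"claw":80},{"translation":[0,0,0.5],"twist":0.9,"claw":80},{"translation":[0,0,0.5],"twist":0.9,"claw":80},{"translation":[0,0,0.5],"twist":0.9,"claw":80},{"translation":[0,0,0.5],"twist":0.9,"claw":80},{"translation":[0,0,0.5],"twist":0.9,"claw":80},{"translation":[0,0,0.5],"twist":0.9,"claw":80},{"translation":[0,0,0.5],"twist":0.87,"claw":80},{"translation":[0,0,0],"twist":0,"claw":80},{"translation":[0,0,0],"twist":0,"claw":80},{"translation":[0,0,0],"twist":0,"claw":80}]'
python3 - <<'E'
from h import *
x=objfit('carton1',np.array([.4725,.0897]))
y=(x[2]+np.pi/4+np.radians(35))%(np.pi/2)-np.pi/4-np.radians(35)
go([x[0],x[1],.047],y)
E
```

```text
clock: 48.7
tool_pos: [0.4739, 0.0903, 0.1381]
eef_rot: [0.297, 0.955, -0.003, -0.006]
contact_force: [-0.5, 0.7, 0.4]
opening: 0.799
carton1 net [0.4691 0.0916 0.    ] 0.83
fit [0.4718 0.0891 0.9684] 55.5 0.967
tcp [0.4742 0.0902 0.1385] yaw -34.6 twist -0.02 shift(now axes) [ 0.01 -0.04  2.29] grv [-0.1701  0.1351  0.0035]
```

```bash
python3 -m jog '[{"translation":[0.01,-0.04,0.7],"twist":0,"claw":80},{"translation":[0,0,0.8],"twist":0,"claw":80},{"translation":[0,0,0.72],"twist":0,"claw":80},{"translation":[0,0,0],"twist":0,"claw":30},{"translation":[0,0,0],"twist":0,"claw":10},{"translation":[0,0,0],"twist":0,"claw":10},{"translation":[0,0,0],"twist":0,"claw":10},{"translation":[0,0,0],"twist":0,"claw":10},{"translation":[0,0,0],"twist":0,"claw":10},{"translation":[0,0,0],"twist":0,"claw":10},{"translation":[0,0,0],"twist":0,"claw":10}]' 15
python3 -m jog '[{"translation":[0,0,-0.5],"twist":0,"claw":10},{"translation":[0,0,-0.9],"twist":0,"claw":10},{"translation":[0,0,-0.9],"twist":0,"claw":10},{"translation":[0,0,-0.9],"twist":0,"claw":10},{"translation":[0,0,-0.9],"twist":0,"claw":10},{"translation":[0,0,0],"twist":-0.9,"claw":10},{"translation":[0,0,0],"twist":-0.9,"claw":10},{"translation":[0,0,0],"twist":-0.9,"claw":10},{"translation":[0,0,0],"twist":-0.9,"claw":10},{"translation":[0,0,0],"twist":-0.9,"claw":10},{"translation":[0,0,0],"twist":-0.9,"claw":10},{"translation":[0,0,0],"twist":-0.9,"claw":10},{"translation":[0,0,0],"twist":-0.85,"claw":10},{"translation":[0,0,0],"twist":0,"claw":10},{"translation":[0,0,0],"twist":0,"claw":10}]'
python3 - <<'E'
from h import *
c,s=np.cos(GY),np.sin(GY)
W=lambda v:G+[c*v[0]-s*v[1],s*v[0]+c*v[1],v[2]]
t=W([-.0445+.019,-.0845,0]);t[2]=.213;print(t);go(t,GY)
t=W([-.14,-.0845,0]);t[2]=.213;print(t);go(t,GY)
E
```

```text
clock: 49.72
tool_pos: [0.4716, 0.0889, 0.0494]
eef_rot: [0.298, 0.954, -0.002, -0.006]
contact_force: [0.6, 0.7, 5.0]
opening: 0.319
clock: 50.97
tool_pos: [0.4729, 0.0887, 0.2124]
eef_rot: [-0.07, 0.997, -0.0, -0.008]
contact_force: [0.7, -0.1, -0.3]
opening: 0.317
[ 0.64896519 -0.10629601  0.213     ]
tcp [0.4729 0.0887 0.2124] yaw 8.1 twist -0.04 shift(now axes) [-3.67 -5.44 -0.07] grv [-0.1716  0.1338  0.0774]
[ 0.53566449 -0.1228248   0.213     ]
tcp [0.4729 0.0887 0.2124] yaw 8.1 twist -0.04 shift(now axes) [-0.81 -5.46 -0.03] grv [-0.1716  0.1338  0.0774]
```

```bash
python3 -m jog '[{"translation":[-0.1,-0.5,0],"twist":0,"claw":10},{"translation":[-0.12,-0.9,0],"twist":0,"claw":10},{"translation":[-0.12,-0.9,0],"twist":0,"claw":10},{"translation":[-0.12,-0.9,0],"twist":0,"claw":10},{"translation":[-0.12,-0.9,0],"twist":0,"claw":10},{"translation":[-0.12,-0.85,0],"twist":0,"claw":10},{"translation":[-0.1,-0.5,0],"twist":0,"claw":10},{"translation":[-0.6,0,0],"twist":0,"claw":10},{"translation":[-0.8,0,0],"twist":0,"claw":10},{"translation":[-0.8,0,0],"twist":0,"claw":10},{"translation":[-0.6,0,0],"twist":0,"claw":10},{"translation":[0,0,0],"twist":0,"claw":10},{"translation":[0,0,0],"twist":0,"claw":10},{"translation":[0,0,0],"twist":0,"claw":10}]'
python3 - <<'E'
from h import *
c,s=np.cos(GY),np.sin(GY)
W=lambda v:G+[c*v[0]-s*v[1],s*v[0]+c*v[1],v[2]]
t=W([-.0445+.019,-.0845,0]);t[2]=.137;go(t,GY)
E
```

```text
clock: 52.13
tool_pos: [0.6457, -0.1063, 0.21]
eef_rot: [-0.071, 0.997, -0.001, -0.008]
contact_force: [-0.1, 0.2, 0.4]
opening: 0.317
tcp [ 0.6457 -0.1063  0.21  ] yaw 8.2 twist -0.02 shift(now axes) [-0.11 -0.01  1.82] grv [-0.0287 -0.0841  0.075 ]
```

```bash
python3 -m jog '[{"translation":[-0.05,0,0.4],"twist":0,"claw":10},{"translation":[0,0,0.5],"twist":0,"claw":10},{"translation":[0,0,0.4],"twist":0,"claw":10},{"translation":[0,0,0.25],"twist":0,"claw":10},{"translation":[0,0,0.1],"twist":0,"claw":10},{"translation":[0,0,0.06],"twist":0,"claw":10},{"translation":[0,0,0],"twist":0,"claw":10},{"translation":[0,0,0],"twist":0,"claw":10}]'
python3 -m jog '[{"translation":[0,0,0.05],"twist":0,"claw":10},{"translation":[0,0,0],"twist":0,"claw":10},{"translation":[0,0,0],"twist":0,"claw":10}]'
python3 -c "
from h import *
print(grv(tool()[0]))"
```

```text
clock: 52.8
tool_pos: [0.6483, -0.1061, 0.1429]
eef_rot: [-0.071, 0.997, -0.0, -0.007]
contact_force: [-0.0, 0.6, -1.0]
opening: 0.319
clock: 53.05
tool_pos: [0.648, -0.1061, 0.1404]
eef_rot: [-0.072, 0.997, -0.0, -0.007]
contact_force: [0.1, -0.5, -0.5]
opening: 0.317
[-0.02645684 -0.08417993  0.00535055]
```

```bash
python3 -m jog '[{"translation":[0,0,0.06],"twist":0,"claw":10},{"translation":[0,0,0],"twist":0,"claw":10},{"translation":[0,0,0],"twist":0,"claw":10},{"translation":[0,0,0],"twist":0,"claw":55},{"translation":[0,0,0],"twist":0,"claw":55},{"translation":[0,0,0],"twist":0,"claw":55},{"translation":[0,0,-0.3],"twist":0,"claw":55},{"translation":[0,0,-0.8],"twist":0,"claw":55},{"translation":[0,0,-0.9],"twist":0,"claw":55},{"translation":[0,0,-0.9],"twist":0,"claw":55},{"translation":[0.89,0.17,0],"twist":0,"claw":80},{"translation":[0.89,0.17,0],"twist":0,"claw":80},{"translation":[0.89,0.17,0],"twist":0,"claw":80},{"translation":[0.89,0.17,0],"twist":0,"claw":80},{"translation":[0.89,0.17,0],"twist":0,"claw":80},{"translation":[0.89,0.17,0],"twist":0,"claw":80},{"translation":[0,0,0],"twist":0,"claw":80},{"translation":[0,0,0],"twist":0,"claw":80},{"translation":[0,0,0],"twist":0,"claw":80}]'
python3 - <<'E'
from h import *
x=objfit('carton1',np.array([.4734,-.096]))
y=(x[2]+np.pi/4)%(np.pi/2)-np.pi/4
go([x[0],x[1],.047],y);print(np.degrees(y))
E
```

```text
clock: 54.63
tool_pos: [0.4338, -0.096, 0.2578]
eef_rot: [-0.071, 0.997, -0.001, -0.006]
contact_force: [0.4, -0.4, -0.7]
opening: 0.801
carton1 net [ 0.4685 -0.094   0.    ] 0.55
fit [ 0.4734 -0.0955  1.3187] 75.6 0.962
tcp [ 0.4343 -0.0959  0.2573] yaw 8.2 twist 3.77 shift(now axes) [-1.03 -0.13  5.25] grv [-0.2364 -0.0432  0.1223]
-14.445098998494556
```

```bash
python3 -m jog '[{"translation":[-0.51,-0.06,0],"twist":0,"claw":80},{"translation":[-0.52,-0.07,0],"twist":0,"claw":80},{"translation":[0,0,0.75],"twist":0.9,"claw":80},{"translation":[0,0,0.75],"twist":0.9,"claw":80},{"translation":[0,0,0.75],"twist":0.9,"claw":80},{"translation":[0,0,0.75],"twist":0.9,"claw":80},{"translation":[0,0,0],"twist":0,"claw":80},{"translation":[0,0,0],"twist":0,"claw":80},{"translation":[0,0,0],"twist":0,"claw":80}]'
python3 - <<'E'
from h import *
x=objfit('carton1',np.array([.4734,-.0955]))
y=(x[2]+np.pi/4)%(np.pi/2)-np.pi/4
go([x[0],x[1],.047],y);print(np.degrees(y))
E
```

```text
clock: 55.48
tool_pos: [0.4736, -0.095, 0.1371]
eef_rot: [0.115, 0.993, -0.001, -0.006]
contact_force: [-0.0, -0.1, 0.3]
opening: 0.799
carton1 net [ 0.4713 -0.0972  0.    ] 0.57
fit [ 0.4737 -0.0961  1.3405] 76.8 0.978
tcp [ 0.4737 -0.0954  0.1377] yaw -13.3 twist -0.02 shift(now axes) [-0.03 -0.01  2.27] grv [-0.1974 -0.0484  0.0027]
-13.193364103884308
```

```bash
python3 -m jog '[{"translation":[-0.02,-0.01,0.7],"twist":0,"claw":80},{"translation":[0,0,0.8],"twist":0,"claw":80},{"translation":[0,0,0.72],"twist":0,"claw":80},{"translation":[0,0,0],"twist":0,"claw":30},{"translation":[0,0,0],"twist":0,"claw":10},{"translation":[0,0,0],"twist":0,"claw":10},{"translation":[0,0,0],"twist":0,"claw":10},{"translation":[0,0,0],"twist":0,"claw":10},{"translation":[0,0,0],"twist":0,"claw":10},{"translation":[0,0,0],"twist":0,"claw":10},{"translation":[0,0,0],"twist":0,"claw":10}]' 15
python3 -m jog '[{"translation":[0,0,-0.5],"twist":0,"claw":10},{"translation":[0,0,-0.9],"twist":0,"claw":10},{"translation":[0,0,-0.9],"twist":0,"claw":10},{"translation":[0,0,-0.9],"twist":0,"claw":10},{"translation":[0,0,-0.9],"twist":0,"claw":10},{"translation":[0,0,0],"twist":-0.9,"claw":10},{"translation":[0,0,0],"twist":-0.9,"claw":10},{"translation":[0,0,0],"twist":-0.9,"claw":10},{"translation":[0,0,0],"twist":-0.9,"claw":10},{"translation":[0,0,0],"twist":0,"claw":10},{"translation":[0,0,0],"twist":0,"claw":10}]'
python3 - <<'E'
from h import *
c,s=np.cos(GY),np.sin(GY)
W=lambda v:G+[c*v[0]-s*v[1],s*v[0]+c*v[1],v[2]]
t=W([-.0445-.019,-.0845,0]);t[2]=.213;go(t,GY)
for cm in('side','scene'):
    d=snap(cm)
    for l in('carton1','bottle1'):
      for o in r.spot_point(l,cm)[:5]:
        q=grv(onz(d,o['location'],.088)).round(3)
        if abs(q[0]+.05)<.06: print(cm,l,round(o['confidence'],2),q)
E
```

```text
clock: 56.5
tool_pos: [0.4721, -0.0962, 0.0481]
eef_rot: [0.117, 0.993, -0.002, -0.006]
contact_force: [0.8, 0.4, 5.8]
opening: 0.312
clock: 57.42
tool_pos: [0.4734, -0.0961, 0.2112]
eef_rot: [-0.07, 0.998, -0.0, -0.008]
contact_force: [0.4, -0.3, -0.4]
opening: 0.321
tcp [ 0.4734 -0.0961  0.2112] yaw 8.1 twist -0.04 shift(now axes) [-3.36 -0.87 -0.1 ] grv [-0.1977 -0.049   0.0762]
side carton1 0.66 [-0.021 -0.091 -0.047]
side bottle1 0.64 [-0.031  0.097 -0.047]
side bottle1 0.6 [-0.087  0.073 -0.047]
side bottle1 0.46 [-0.019  0.201 -0.047]
scene carton1 0.55 [-0.019 -0.076 -0.047]
scene bottle1 0.72 [-0.085  0.096 -0.047]
scene bottle1 0.7 [-0.034  0.081 -0.047]
```

```bash
python3 -m jog '[{"translation":[-0.5,-0.13,0],"twist":0,"claw":10},{"translation":[-0.7,-0.18,0],"twist":0,"claw":10},{"translation":[-0.7,-0.18,0],"twist":0,"claw":10},{"translation":[-0.7,-0.18,0],"twist":0,"claw":10},{"translation":[-0.5,-0.13,0],"twist":0,"claw":10},{"translation":[-0.25,-0.07,0],"twist":0,"claw":10},{"translation":[0,0,0],"twist":0,"claw":10},{"translation":[0,0,0],"twist":0,"claw":10},{"translation":[0,0,0],"twist":0,"claw":10}]'
python3 - <<'E'
from h import *
c,s=np.cos(GY),np.sin(GY)
W=lambda v:G+[c*v[0]-s*v[1],s*v[0]+c*v[1],v[2]]
t=W([-.0445-.0185,-.0845,0]);t[2]=.1365;go(t,GY)
E
```

```text
clock: 58.47
tool_pos: [0.6102, -0.1111, 0.2092]
eef_rot: [-0.072, 0.997, -0.0, -0.008]
contact_force: [-0.1, 0.0, -0.6]
opening: 0.316
tcp [ 0.6102 -0.1111  0.2092] yaw 8.2 twist -0.01 shift(now axes) [-0.07 -0.02  1.82] grv [-0.0645 -0.0836  0.0742]
```

```bash
python3 -m jog '[{"translation":[-0.02,-0.01,0.4],"twist":0,"claw":10},{"translation":[0,0,0.5],"twist":0,"claw":10},{"translation":[0,0,0.4],"twist":0,"claw":10},{"translation":[0,0,0.25],"twist":0,"claw":10},{"translation":[0,0,0.1],"twist":0,"claw":10},{"translation":[0,0,0.06],"twist":0,"claw":10},{"translation":[0,0,0],"twist":0,"claw":10},{"translation":[0,0,0],"twist":0,"claw":10}]'
python3 -m jog '[{"translation":[0,0,0.07],"twist":0,"claw":10},{"translation":[0,0,0],"twist":0,"claw":10},{"translation":[0,0,0],"twist":0,"claw":10}]'
python3 -c "
from h import *
print(grv(tool()[0]))"
```

```text
clock: 59.13
tool_pos: [0.6117, -0.1115, 0.1418]
eef_rot: [-0.072, 0.997, -0.0, -0.007]
contact_force: [0.3, 0.1, 0.2]
opening: 0.315
clock: 59.38
tool_pos: [0.6113, -0.1117, 0.1384]
eef_rot: [-0.072, 0.997, -0.0, -0.007]
contact_force: [0.3, 0.4, -0.7]
opening: 0.316
[-0.06355761 -0.08439269  0.00340044]
```

```bash
python3 -m jog '[{"translation":[0,0,0.06],"twist":0,"claw":10},{"translation":[0,0,0],"twist":0,"claw":10},{"translation":[0,0,0],"twist":0,"claw":10},{"translation":[0,0,0],"twist":0,"claw":55},{"translation":[0,0,0],"twist":0,"claw":55},{"translation":[0,0,0],"twist":0,"claw":55},{"translation":[0,0,-0.3],"twist":0,"claw":55},{"translation":[0,0,-0.8],"twist":0,"claw":55},{"translation":[0,0,-0.9],"twist":0,"claw":55},{"translation":[0,0,-0.9],"twist":0,"claw":55},{"translation":[0,0.6,-0.7],"twist":0,"claw":55},{"translation":[0.3,0.6,-0.7],"twist":0,"claw":55},{"translation":[0.5,0.6,0],"twist":0,"claw":55},{"translation":[0.5,0.6,0],"twist":0,"claw":55},{"translation":[0.5,0,0],"twist":0,"claw":55},{"translation":[0,0,0],"twist":0,"claw":55},{"translation":[0,0,0],"twist":0,"claw":55},{"translation":[0,0,0],"twist":0,"claw":55}]'
python3 - <<'E'
from h import *
c,s=np.cos(GY),np.sin(GY)
W=lambda v:G+[c*v[0]-s*v[1],s*v[0]+c*v[1],v[2]]
go([.5,0,.3],GY)
im={}
for cm in('wrist','side','scene'):
    d=snap(cm);im[cm]=d['img'].copy()
    for l,z in(('carton1',.088),('bottle1',.088),('pointer_grip',.223),('long_bin',.085),('short_bin',.085),('long_bin_lip',.163),('short_bin_lip',.163)):
      for o in r.spot_point(l,cm)[:4]:
        q=grv(onz(d,o['location'],z)).round(3)
        if abs(q[0]+.03)<.08 and o['confidence']>.4: print(cm,l,round(o['confidence'],2),q)
    for L,y in((.112,.088),(.084,-.0845)):
        p=W([-L/2-.002,y,-.05]);m=sil(d,binparts(L),p[0],p[1],GY,z0=.085)
        g=cv2.morphologyEx((m>.5).astype(np.uint8),cv2.MORPH_GRADIENT,np.ones((2,2)));im[cm][g>0]=[255,0,0]
    pt=proj(d,W([.03,.088,.088]));cv2.circle(im[cm],(int(pt[1]),int(pt[0])),3,(0,255,0),1)
f=lambda i,k:cv2.resize(i,None,fx=k,fy=k,interpolation=cv2.INTER_CUBIC)
a=np.hstack([f(im['side'][130:260,235:365],3),f(im['scene'][150:280,220:350],3)])
b=f(im['wrist'][200:384],780/512)[:205]
cv2.imwrite('pics/final.png',np.vstack([a,b])[:,:780,::-1])
E
```

```text
clock: 60.88
tool_pos: [0.5298, -0.0272, 0.3094]
eef_rot: [-0.071, 0.997, -0.001, -0.007]
contact_force: [0.8, 0.5, 0.4]
opening: 0.55
tcp [ 0.5298 -0.0272  0.3094] yaw 8.1 twist -0.03 shift(now axes) [0.64 0.78 0.24] grv [-0.132   0.0109  0.1744]
wrist carton1 0.57 [-0.07  -0.08  -0.047]
wrist bottle1 0.85 [-0.029  0.246 -0.047]
wrist bottle1 0.57 [-0.076  0.094 -0.047]
wrist bottle1 0.49 [-0.039  0.087 -0.047]
wrist pointer_grip 0.79 [0.025 0.09  0.088]
wrist long_bin 0.69 [-0.058  0.086 -0.05 ]
wrist short_bin 0.58 [-0.045 -0.087 -0.05 ]
wrist short_bin_lip 0.57 [-0.096 -0.066  0.028]
side carton1 0.86 [-0.059 -0.082 -0.047]
side carton1 0.52 [-0.027 -0.082 -0.047]
side bottle1 0.67 [-0.082  0.089 -0.047]
side bottle1 0.61 [-0.031  0.183 -0.047]
side bottle1 0.54 [-0.04   0.099 -0.047]
side pointer_grip 0.51 [0.033 0.097 0.088]
side long_bin 0.64 [-0.058  0.075 -0.05 ]
side short_bin 0.74 [-0.045 -0.081 -0.05 ]
side short_bin 0.74 [ 0.001  0.302 -0.05 ]
side long_bin_lip 0.72 [0.01  0.107 0.028]
side short_bin_lip 0.57 [-0.003 -0.09   0.028]
scene carton1 0.77 [-0.063 -0.094 -0.047]
scene carton1 0.69 [-0.016 -0.08  -0.047]
scene bottle1 0.58 [-0.036  0.09  -0.047]
scene bottle1 0.47 [-0.083  0.1   -0.047]
scene pointer_grip 0.64 [0.025 0.086 0.088]
scene long_bin 0.94 [-0.047  0.063 -0.05 ]
scene short_bin 0.57 [-0.037 -0.086 -0.05 ]
scene long_bin_lip 0.75 [0.002 0.088 0.028]
scene short_bin_lip 0.71 [ 0.005 -0.089  0.028]
```

View pics/final.png

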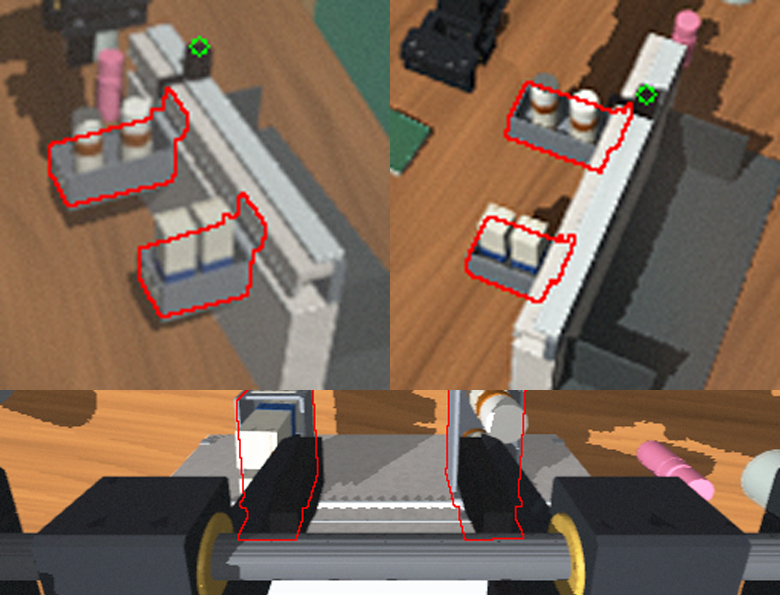

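```bash
python3 -c "
from plant import r
print(r.finish_job(), r.get_state()['clock'])"
```

```text
the job is handed in; nothing more can be done
the job is handed in; nothing more can be done
```

I hung both bins, filled them and slid the pointer, and handed the job in about 61 s into the 210 s; no verdict was reported.

**What I did**
- **Bins:** I hung each one by gripping it near the front, tilting it about 35° on its rear edge, putting the lip in the groove and swinging it down. The short bin turned up a few centimetres from where I first saw it. It was too close to reach, so I dragged it outward before gripping it again.
- **Contents:** two bottles stand in the long bin and two cartons in the short bin. The pink and turquoise look-alikes were left alone.
- **Pointer:** I gripped it and slid it along the rail to the long bin's middle.

**Last checks**
- **Bins:** model outlines of the two level, fully hung bins matched the side and scene pictures. The long bin is centred about 88 mm left of the panel's middle and the short bin about 84.5 mm right.
- **Contents:** all four items look upright and lie inside their limits.
- **Pointer:** the gripper let go of it at 88.8 mm left of the middle, about 1 mm from the long bin's centre.
- **Robot:** it is clear of everything, and the force on the tool is near zero.
- **Disagreement between checks:** the network estimates vary by 1 to 2 cm. For the long bin's sideways position they gave 63 to 86 mm, and for the pointer 86 to 97 mm. I relied on the outline match and the gripper position instead.
- **Not measured:** I did not measure the jar, tumbler and notebook again at the end. I saw no contact with any of them.

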